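Lay two bottles in the decanting cradle

ROBOT

A 6-joint arm with a two-finger parallel gripper is mounted at the origin on the work surface. World frame = base frame: x ahead of the robot, y to its left, z up, the work surface at z = 0. Lengths are in m, angles in rad, forces in N, time in s.
With the tool pointing down it reaches from about 0.3 to 0.875 m from the base axis. Payload 6.4 kg.
Tool frame: the origin (TCP) lies midway between the tips of the shut fingers; the grasp point (between the pads) lies 19 mm behind it; z points along the fingers, y is the direction in which the jaws open and shut (so a half turn about z gives the same grasp; the last joint's range is limited). The gripper opens to 85 mm and grips with 20 to 120 N. Pads are 22 mm wide; open, the fingers measure 114 mm over their backs; the gripper's body (76 mm by 85 mm) begins 54 mm behind the grasp point. The pads swing forward as they close: fully open they stand 13 mm farther back than shut.
Start: joints at [-1.453, 0.181, 1.607, -0, 1.354, -0.206], TCP at [0.183, -0.545, 0.211] pointing down, gripper open.
Joint ranges: [-2.99, 2.99], [-0.89, 2.07], [0.3, 2.58], [-1.14, 4.28], [0, 2.63], [-3.12, 3.12]. Speed limits (rad/s): [2.57, 2.57, 3.01, 3.14, 3.14, 3.14].

INTERFACE

Orientations are given as a unit quaternion [x, y, z, w].
In Python, from station import bot gives the robot as it stands. The module is installed in compiled form; this text tells all that it offers.
- The arm moves only by the tool apply_moves, never from a script. Its argument "steps" is one flat list of numbers, 7 for each row, row after row: the turn, a rotation vector about the tool's x, y, z in degrees, then the shift along the tool's x, y, z in mm, then the opening in per cent of the stroke, from 0 (shut) to 100 (fully open). In form: [rx, ry, rz, x, y, z, fingers, rx, ry, rz, x, y, z, fingers, ...]. A call has 1 to 12 rows; each row is the pose to reach, as a shift and turn from the pose commanded when the call began, along the tool's axes at that moment; what a row does not reach only later rows make up. A row lasts 1/12 s, in which the tool goes at most 41.7 mm and 7.16 degrees, less where a joint would pass 70% of its speed; a pose out of reach is approached as far as the arm can. A call with a gripper value outside its range is refused whole. The fingers move at their own pace and stop on an object; "newtons" is the grip in N (left out, the last holds). Time passes only in rows, so rows that repeat a pose let the fingers close. It gives the time, the measured TCP pose, the force and the opening at its end, in the units of the state.
- bot.observe(): the state, without advancing time (a new reading comes with each control period).
- bot.snapshot(name): name is "side" or "top" or "wrist"; returns a dict with "image" (480x640x3 uint8, red, green, blue), "z_map" (480x640 float32, m along the optical axis (not along the pixel's ray), 0 where there is no reading), "camera_matrix" (3x3 intrinsics, pixels), "k1" (the pictures are not rectified: a ray, as slopes to the right and down, at radius r is drawn at 1 + k1 r^2 times it, then the intrinsics apply), "R" (3x3) and "t" (3): a world point X has camera coordinates R X + t; the wrist camera has in their place "hand_eye" (4x4, takes a point from camera to tool coordinates, whose origin is the TCP and whose axes are the flange's). Camera axes: x right, y down, z forward; pixel columns grow to the right and rows downward; lengths in m; the calibration is good to about 2 mm. A picture is of the moment at which its call begins: read the wrist's pose just before it.
- bot.sign_off(): hands the job in, once; it reports no verdict.
The state is a dict: "clock": time; "q": joint angles; "qvel": joint speeds; "tau": joint torques, N m; "eef_pos": TCP position; "tcp_rot": TCP orientation; "force": force on the tool from outside, world axes, zero at the start; "ft_torque": the same for the moment, N m; "grip_width": finger opening in m.
Only numpy, scipy, OpenCV 4.12 (cv2) and the standard library are available. Lean on these libraries where they do the work, as an engineer would, in place of code of your own. Each camera call takes 0.05 s, during which the arm holds its last target. There are 200 camera calls.

TASK

Two small wine bottles stand on the side table. Lay each in its own bay of the sloping wooden cradle, neck uphill, body and neck cradled in the V-rests, and slide it down until its foot rests against the stop at the low end, then let go. Be gentle: do not drop or bang the bottles into the cradle, and leave the decanter, the tumbler and the book where they are.

Things in the scene. Friction and masses are not known exactly. Their poses are not given: they have to be found in the camera images.
- bottle_a_center (a point): small sealed dark green glass bottle, about 0.3 kg, 140 mm tall, standing on the table at the start: round body 50 mm in diameter to 92 mm up, shoulder to 104 mm, neck 26 mm in diameter to the top; balance point about 52 mm up. The two bottles are alike. This point is its centre, on the axis 70 mm above the foot; z runs along the axis from foot to neck
- bottle_b_center (a point): the other bottle, alike in every way; its centre, as for bottle_a
- bottle_a_foot (a point): centre of the underside of this bottle, 70 mm from its centre; z runs along the axis from foot to neck
- bottle_b_foot (a point): centre of the underside of this bottle, 70 mm from its centre; z runs along the axis from foot to neck
- bottle_a: the bottle itself, origin at the centre of its underside, z to the neck
- bottle_b: the other bottle, likewise
- cradle: fixed wooden cradle on a base board 190 x 230 x 12 mm; origin under the centre of the board; its x points uphill, roughly towards the robot, y across the two bays. Highest part about 125 mm above the table
- rest: the sloping part of the cradle (axes as the bays). Each bay has two 90-degree V-rests: wide for the body (x 12 to 34 mm, rims 9 mm below the bottle's axis), narrow for the neck (x 112 to 128 mm); between them only a strip 40 mm below the axis. Foot stop: ledge, top 8 mm below the axis. Groove friction can hold a bottle short of the stop: push it down until it is felt to touch. Origin midway between the bays
- bay_0 (a point): one of the two alike bays, side by side, 110 mm apart: the point where the centre of a bottle's underside lies when seated, touching the face of the foot stop. x runs along the axis of the seated bottle, uphill to the neck end (30 degrees above level); y is level, across the groove; z is square to both, up out of the groove
- bay_1 (a point): the other bay, alike; axes as for bay_0
- decanter: clear glass decanter, 84 mm in diameter, 190 mm tall, origin at the centre of its underside; not to be moved
- tumbler: clear glass tumbler, 72 mm in diameter, 85 mm tall, origin at the centre of its underside; not to be moved
- book: book lying flat, 136 x 196 x 29 mm, origin at the centre of its underside; not to be moved
Things that resemble listed ones, but are neither listed nor needed, are in the scene too. Leave any blue or orange look-alike of the bottle_a alone.

How it is judged:
By the outcome, as a careful person would: the job done as asked, in the order asked, and still so for the second after the job is handed in, with the robot touching nothing.
It also fails if it takes over 59 s, if anything falls off the work surface, if the arm or the gripper's body presses on something with over 40 N, if the wrist force passes 120 N, or if a joint passes its speed limit or range.

## Working session

There is one attempt and no reset: what is moved stays moved. The work goes in short steps, Python scripts to look and compute and a tool call to move; the robot and the scene stay as the last step left them, time stands still between calls to the robot, and variables do not carry over. Pictures are saved under pics/ and viewed, about 8 in all and at most 12, crops included, and the job is handed in when it is done.

Besides the shell and the picture viewer there is one more tool, called after "Request:" by a JSON object that holds its "api" and its "payload". apply_moves: Moves the arm, as the interface text tells. Its arguments: {"type":"object","properties":{"steps":{"type":"array"},"newtons":{"type":"number"}},"required":["steps"]}

```bash
mkdir -p pics
cat > h.py <<'E'
import numpy as np, cv2, pickle
from station import bot
from scipy.spatial.transform import Rotation as Rn
def snap(name,f):
    o=bot.observe(); s=bot.snapshot(name)
    if 'hand_eye' in s:
        T=np.eye(4);T[:3,:3]=Rn.from_quat(o['tcp_rot']).as_matrix();T[:3,3]=o['eef_pos']
        W=T@np.array(s['hand_eye'])
        s['R']=W[:3,:3].T; s['t']=-W[:3,:3].T@W[:3,3]
    pickle.dump(s,open(f'pics/{f}.pkl','wb'))
    cv2.imwrite(f'pics/{f}.png',s['image'][:,:,::-1]); return s
def cloud(s):
    K=np.array(s['camera_matrix']);k1=s['k1']
    v,u=np.mgrid[0:480,0:640].astype(float)
    p=np.stack([u.ravel(),v.ravel()],1)[:,None]
    n=cv2.undistortPoints(p,K,np.array([k1,0,0,0.]),None,None,None).reshape(480,640,2) if False else cv2.undistortPoints(p,K,np.array([k1,0,0,0.])).reshape(480,640,2)
    z=s['z_map']; c=np.dstack([n[...,0]*z,n[...,1]*z,z])
    w=(c-np.array(s['t']))@np.array(s['R']); w[z==0]=np.nan
    return w
def load(f): return pickle.load(open(f'pics/{f}.pkl','rb'))
E
python3 - <<'E'
from h import *
for n in('side','top'): s=snap(n,n+'0'); print(n,-np.array(s['R']).T@s['t'],s['k1'])
o=bot.observe();print(o)
E
```

```text
side [0.44871238 1.20252526 1.06502452] -0.12302755824059229
top [ 0.41877572 -0.05879003  1.48251783] -0.17082659503710693
{'clock': 0.1, 'q': array([-1.45331881e+00,  1.81501952e-01,  1.60790781e+00, -9.61012181e-06,
        1.35382667e+00, -2.06301950e-01]), 'qvel': array([-0.00145765, -0.00135988, -0.00360568, -0.00025747,  0.0002107 ,
       -0.00023369]), 'tau': array([ 1.04604521e-04, -4.45884776e+01, -3.52237129e+01, -3.89928973e-04,
        4.20206634e-03,  7.07988718e-06]), 'eef_pos': array([ 0.18288508, -0.54457028,  0.21025459]), 'tcp_rot': array([ 9.86923951e-01,  1.61184488e-01,  3.18029855e-05, -8.21286784e-04]), 'force': array([ 0.1334291 , -0.4823594 , -0.20737962]), 'ft_torque': array([ 0.01563171, -0.03742448, -0.00051791]), 'grip_width': 0.08503631664380853}
```

View pics/top0.png

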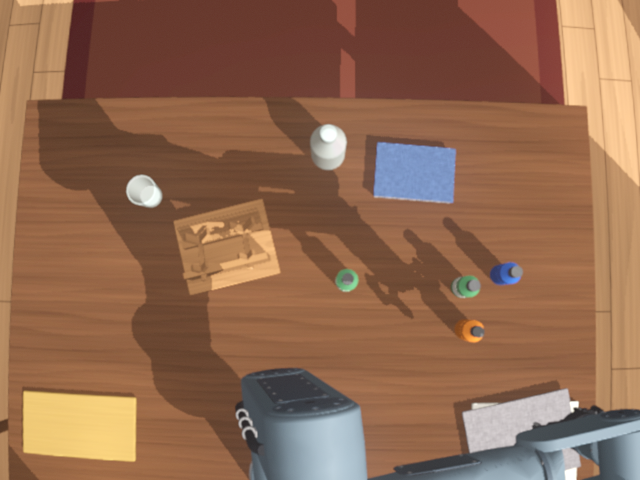

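View pics/side0.png

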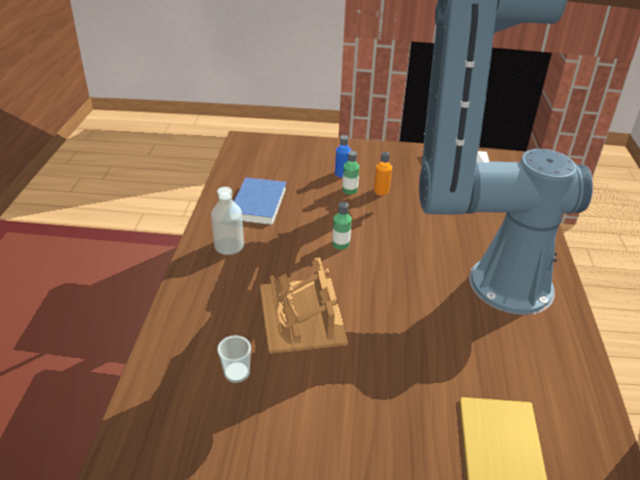

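The top view shows green bottles at (347,280) and (466,287), with the orange look-alike at (471,331) and the blue one at (507,273). The cradle is at (228,247), the decanter at (328,147), the tumbler at (144,191) and the book at (415,172). The side view agrees: its green bottles are at (342,228) and (351,175).

Run:
```python
from h import *
for n in('top0','side0'):
    s=load(n);w=cloud(s);hsv=cv2.cvtColor(s['image'],cv2.COLOR_RGB2HSV)
    m=((hsv[...,0]>55)&(hsv[...,0]<90)&(hsv[...,1]>90)).astype(np.uint8)
    k,l,st,c=cv2.connectedComponentsWithStats(m)
    for i in range(1,k):
        if st[i,4]>60:
            p=w[(l==i)]; p=p[~np.isnan(p[:,0])]; print(n,c[i],st[i,4],np.median(p,0).round(4),p.min(0).round(3),p.max(0).round(3))
s=load('top0');w=cloud(s)
# table z and cradle
print('table',w[300,150],w[200,500])
for nm,u,v in [('dec',328,132),('tum',140,182),('blue',515,270),('orange',477,332),('necka',346,280),('neckb',473,285)]:
    print(nm,w[v-2:v+3,u-2:u+3].reshape(-1,3).mean(0).round(3))
b=(w[...,2]>0.006)&(w[...,2]<0.018);box=np.zeros_like(b);box[190:305,165:290]=1
pts=w[b&box][:,:2].astype(np.float32); print('board rect',cv2.minAreaRect(pts),len(pts))
h=(w[...,2]>0.03)&box; p=w[h]; print(p.min(0),p.max(0))
crop=s['image'][190:305,165:290,::-1]; A=cv2.resize(crop,None,fx=4,fy=4,interpolation=cv2.INTER_CUBIC)
z=np.nan_to_num(w[190:305,165:290,2]);B=cv2.applyColorMap((np.clip(z/0.13,0,1)*255).astype(np.uint8),cv2.COLORMAP_JET)
B=cv2.resize(B,None,fx=3,fy=3,interpolation=0);A=cv2.resize(crop,None,fx=3,fy=3,interpolation=cv2.INTER_CUBIC)
cv2.imwrite('pics/cr.png',np.hstack([A,B]))
```

```text
top0 [347.19791667 281.88541667] 96 [ 0.466  -0.1121  0.0991] [ 0.457 -0.133  0.09 ] [ 0.496 -0.091  0.109]
top0 [465.22535211 286.6056338 ] 142 [ 0.4622 -0.3825  0.0989] [ 0.444 -0.409  0.089] [ 0.486 -0.372  0.113]
side0 [350.68341709 168.83417085] 199 [ 0.4627 -0.3796  0.0939] [ 0.44  -0.404  0.064] [ 0.485 -0.364  0.119]
side0 [341.85714286 222.28957529] 259 [ 0.4737 -0.0943  0.0945] [ 0.451 -0.121  0.065] [ 0.497 -0.08   0.119]
table [0.4202041  0.37073503 0.00425823] [ 0.68588436 -0.50156022 -0.00459041]
dec [ 0.797 -0.063  0.19 ]
tum [0.708 0.396 0.05 ]
blue [nan nan nan]
orange [ 0.361 -0.402  0.14 ]
necka [nan nan nan]
neckb [ 0.466 -0.393  0.14 ]
board rect ((0.5574718713760376, 0.18395784497261047), (0.2848692536354065, 0.31280359625816345), 1.3995450735092163) 4069
[0.46933646 0.07114115 0.03003785] [0.64941998 0.29577289 0.12370619]
```

View pics/cr.png

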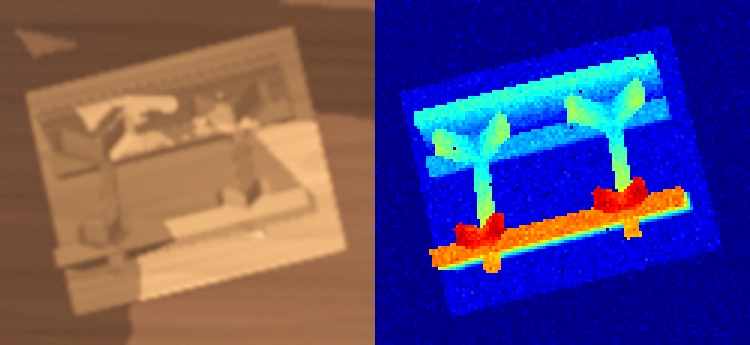

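The crop shows the cradle: stop at the top (far end), groove strips running down to the neck rests (red), which are towards the robot. Next I'll move the wrist camera over the cradle.

```bash
cat >> h.py <<'E'
def rel(p,R,p0=None,R0=None):
    """relative row from given (or measured) pose to world target p,R(matrix)"""
    o=bot.observe()
    if p0 is None: p0=o['eef_pos'];R0=Rn.from_quat(o['tcp_rot']).as_matrix()
    return np.r_[Rn.from_matrix(R0.T@R).as_rotvec(degrees=True),(R0.T@(np.asarray(p)-p0))*1000].round(1)
def tool(dz_az,down,sgn=-1):
    """tool z pointing at azimuth dz_az, 'down' deg below level; tool y level; neck side is sgn*x"""
    a,d=np.radians(dz_az),np.radians(down)
    h=np.array([np.cos(a),np.sin(a),0]);z=h*np.cos(d)-np.array([0,0,np.sin(d)])
    up=h*np.sin(d)+np.array([0,0,np.cos(d)]); x=sgn*up
    return np.stack([x,np.cross(z,x),z],1)
E
python3 - <<'E'
from h import *
s=snap('wrist','w0');print(np.array(s['hand_eye']).round(3),s['camera_matrix'])
print(rel([0.46,0.14,0.36],tool(-120,90)))
K=np.array(load('top0')['camera_matrix']);t=load('top0')
px=np.array([[25,93],[293,28],[347,248],[77,315]])/3.+[165,190]
n=cv2.undistortPoints(px[:,None].astype(float),K,np.array([t['k1'],0,0,0])).reshape(-1,2)
R=np.array(t['R']);c=-R.T@t['t'];d=np.c_[n,np.ones(4)]@R
P=c+d*((0.012-c[2])/d[:,2])[:,None];print(P.round(4),P.mean(0),np.linalg.norm(np.roll(P,1,0)-P,axis=1))
E
```

```text
[[-0.001 -0.957 -0.289  0.075]
 [ 1.    -0.001 -0.     0.   ]
 [-0.    -0.289  0.957 -0.162]
 [ 0.     0.     0.     1.   ]] [[354.64269483   0.         317.39417209]
 [  0.         354.64269483 237.12893162]
 [  0.           0.           1.        ]]
[-1.000e-01 -0.000e+00 -4.150e+01  4.806e+02 -5.611e+02 -1.487e+02]
[[0.6172 0.3175 0.012 ]
 [0.6744 0.0955 0.012 ]
 [0.4939 0.0467 0.012 ]
 [0.435  0.2667 0.012 ]] [0.55514938 0.18159461 0.012     ] [0.18916346 0.22919245 0.18696684 0.2277531 ]
```

Request:
{"api": "apply_moves", "payload": {"steps": [0,0,0,60,-60,-90,100,0,0,-5,90,-100,-120,100,0,0,-10,120,-130,-120,100,0,0,-15,150,-160,-120,100,0,0,-18,180,-190,-120,100,0,0,-20,210,-220,-120,100,0,0,-22,240,-250,-120,100,0,0,-25,270,-280,-120,100,0,0,-28,300,-310,-120,100,0,0,-30,330,-345,-120,100,0,0,-33,350,-370,-120,100,0,0,-35,370,-395,-120,100]}}

```text
clock: 1.15
eef_pos: [0.38, -0.1189, 0.33]
tcp_rot: [0.892, 0.451, 0.0, 0.0]
force: [0.7, -0.5, 0.1]
grip_width: 0.0856
```

Run:
```python
from h import *
o=bot.observe();print(o['clock'],o['eef_pos'],o['q']);print(rel([0.54,0.24,0.33],tool(-120,90)))
```

```text
1.15 [ 0.37997198 -0.11894555  0.33004854] [-6.03796897e-01 -3.20411965e-01  1.84211705e+00  6.85311370e-05
  1.61912045e+00  3.02264714e-02]
[  0.   -0.   -6.3 384.  -83.7   0. ]
```

Request:
{"api": "apply_moves", "payload": {"steps": [0,0,-3,35,-8,0,100,0,0,-6,70,-15,0,100,0,0,-6,110,-24,0,100,0,0,-6,150,-33,0,100,0,0,-6,190,-41,0,100,0,0,-6,230,-50,0,100,0,0,-6,270,-59,0,100,0,0,-6,310,-67,0,100,0,0,-6,350,-76,0,100,0,0,-6,384,-84,0,100,0,0,-6,384,-84,0,100,0,0,-6,384,-84,0,100]}}

```text
clock: 2.15
eef_pos: [0.54, 0.2395, 0.3285]
tcp_rot: [0.867, 0.498, -0.001, -0.0]
force: [-0.1, 0.0, 0.3]
grip_width: 0.0855
```

Run:
```python
from h import *
o=bot.observe();print(o['clock'],o['eef_pos'],o['q'])
s=snap('wrist','w1');w=cloud(s)
z=np.nan_to_num(w[...,2]);B=cv2.applyColorMap((np.clip(z/0.13,0,1)*255).astype(np.uint8),cv2.COLORMAP_JET)
cv2.imwrite('pics/w1b.png',np.vstack([cv2.resize(s['image'][:,:,::-1],(400,300)),cv2.resize(B,(400,300),interpolation=0)]))
```

```text
2.15 [0.54000013 0.23947138 0.32845091] [ 2.16695683e-01  1.46998305e-01  1.41180611e+00 -9.18432905e-05
  1.58518489e+00  7.45051763e-01]
```

View pics/w1b.png

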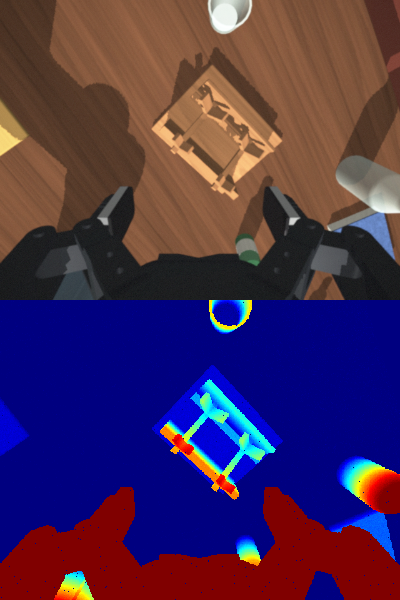

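The wrist view shows the cradle clear of the fingers (about (216,130) at half size, two V-rest pairs and a stop ledge). I'll make a map of it in the bay frame.

Run:
```python
from h import *
s=load('w1');w=cloud(s).reshape(-1,3);C=np.array([.555,.1816,0])
# board corner-based yaw
yaw=np.radians(180+np.degrees(np.arctan2(0.0467-0.0955+0.2667-0.3175,0.4939-0.6744+0.435-0.6172))) 
up=np.array([-.1805-.1822,-.0488-.0508]);yaw=np.arctan2(up[1],up[0]);print(np.degrees(yaw))
c,sn=np.cos(yaw),np.sin(yaw);Rc=np.array([[c,-sn,0],[sn,c,0],[0,0,1]])
q=(w-C)@Rc
k=(abs(q[:,0])<.12)&(abs(q[:,1])<.13)&(q[:,2]>-.01)&(q[:,2]<.14);q=q[k];np.save('pics/q.npy',q)
b=q[(q[:,2]>.008)&(q[:,2]<.016)];print('board',b[:,:2].min(0),b[:,:2].max(0),np.percentile(b[:,:2],[1,99],axis=0),np.median(b[:,2]),'table',np.median(q[q[:,2]<.006][:,2]))
r=q@Rn.from_euler('y',-30,degrees=True).as_matrix()  # into tilted frame
hm=np.full((240,250),-.2)
for x,y,z in r:
    i,j=int((x+.08)*1000),int((y+.125)*1000)
    if 0<=i<240 and 0<=j<250: hm[i,j]=max(hm[i,j],z)
lo,hi=-.02,.09
B=cv2.applyColorMap((np.clip((hm-lo)/(hi-lo),0,1)*255).astype(np.uint8),cv2.COLORMAP_JET);B[hm<-.1]=0
B=cv2.resize(B,None,fx=2.4,fy=2.4,interpolation=0)
cv2.imwrite('pics/hm.png',B)
```

```text
-164.64467891656497
board [-0.09844926 -0.11744173] [0.09341956 0.11369757] [[-0.09653371 -0.11586167]
 [ 0.0907201   0.11024244]] 0.011464120410400425 table -0.0005307829066349091
```

View pics/hm.png

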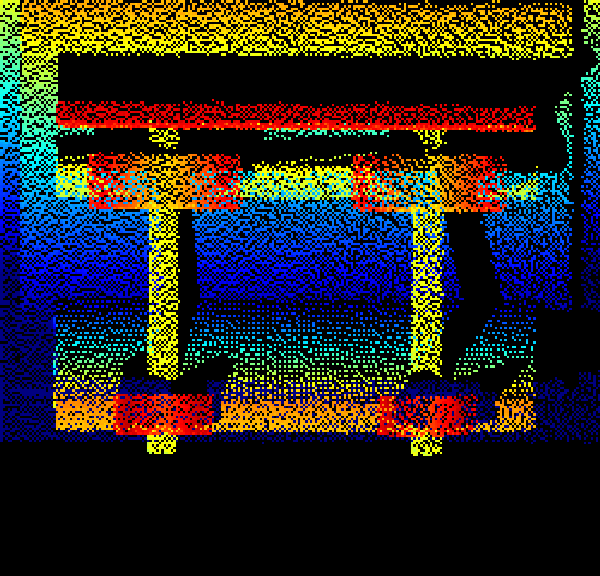

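The tilted map shows the ledge face at row 129, the body rests at rows 153-210, the neck rests at rows 393-435, and the strip centres at columns 163 and 426. I'll fit these numerically.

Run:
```python
from h import *
from scipy.optimize import least_squares
q=np.load('pics/q.npy');T=Rn.from_euler('y',-30,degrees=True).as_matrix()
def bay(p):
    Z=Rn.from_euler('z',p[0],degrees=True).as_matrix()
    return (q@Z)@T-np.array([p[1],p[2],p[3]])
p=np.array([0,-.027,-.0021,.0]); 
# initial z from strip: z=-40mm
r=bay(p);k=(abs(abs(r[:,1])-.055)<.004)&(r[:,0]>.045)&(r[:,0]<.10);p[3]=np.median(r[k,2])+.040
print('z0',p[3])
def groups(r):
    yy=abs(r[:,1])-.055; g=[]
    k1=(r[:,0]>.014)&(r[:,0]<.032)&(abs(yy)<.024)&(abs(yy)>.008);
    k2=(r[:,0]>.113)&(r[:,0]<.127)&(abs(yy)<.018)&(abs(yy)>.005)
    k3=(r[:,0]>-.010)&(r[:,0]<-.001)&(abs(r[:,2]+.008)<.004)
    k4=(abs(yy)<.004)&(r[:,0]>.045)&(r[:,0]<.10)&(abs(r[:,2]+.04)<.005)
    return k1,k2,k3,k4
for it in range(4):
    K=groups(bay(p))
    def f(p):
        r=bay(p);s=abs(abs(r[:,1])-.055)
        return np.r_[(r[K[0],2]-s[K[0]]+.03536)*.7,(r[K[1],2]-s[K[1]]+.01838)*.7,r[K[2],2]+.008,r[K[3],2]+.04]*1000
    res=least_squares(lambda v:f(np.r_[v[0],p[1],v[1:]]),[p[0],p[2],p[3]],loss='soft_l1',x_scale=[.1,.001,.001]);v=res.x;p=np.r_[v[0],p[1],v[1:]]
    r=bay(p);print(p,[k.sum() for k in K])
    for n,k,h in(('body',K[0],.03536),('neck',K[1],.01838)):
        for sg in(-1,1):
          for sd in(-1,1):
            m=k&(r[:,1]*sg>0)&((abs(r[:,1])-.055)*sd>0); print(n,sg,sd,np.median(r[m,2]-abs(abs(r[m,1])-.055)+h).round(4),m.sum(),end='; ')
    print('ledge',np.median(r[K[2],2])+.008,'strip',np.median(r[K[3],2])+.04)
    e=r[(abs(r[:,2]+.008)<.004)&(abs(r[:,0])<.006)];print('ledge edge',np.percentile(e[:,0],[90,95,99]))
    yy=abs(abs(r[:,1])-.055)
    m=(r[:,0]>.10)&(r[:,0]<.135)&(yy>.006)&(yy<.015)&(abs(r[:,2]-yy+.018)<.005);print('neck x',np.percentile(r[m,0],[1,99]))
    m=(r[:,0]>.0)&(r[:,0]<.045)&(yy>.01)&(yy<.024)&(abs(r[:,2]-yy+.035)<.005);print('body x',np.percentile(r[m,0],[1,99]))
    break
np.save('pics/p.npy',p)
```

```text
z0 0.08738012423352293
[-0.60358201 -0.027      -0.00249502  0.08630993] [np.int64(1174), np.int64(999), np.int64(993), np.int64(503)]
body -1 -1 -0.0008 326; body -1 1 -0.0258 340; body 1 -1 -0.0275 273; body 1 1 -0.0004 235; neck -1 -1 -0.002 249; neck -1 1 -0.0048 263; neck 1 -1 -0.0228 246; neck 1 1 -0.0014 241; ledge 0.00042904139115804846 strip 0.0015449226116199394
ledge edge [-1.63269119e-04  8.10743807e-05  4.86518335e-04]
neck x [0.11184124 0.12800165]
body x [0.00022712 0.0342103 ]
```

Run:
```python
from h import *
from scipy.optimize import least_squares
q=np.load('pics/q.npy');T=Rn.from_euler('y',-30,degrees=True).as_matrix()
def bay(p): return (q@Rn.from_euler('z',p[0],degrees=True).as_matrix())@T-p[1:]
p=np.array([-.35,-.027,-.0022,.0868])
for it in range(5):
    r=bay(p);yy=abs(abs(r[:,1])-.055)
    k1=(r[:,0]>.014)&(r[:,0]<.032)&(yy<.024)&(yy>.008)&(abs(r[:,2]-yy+.03536)<.005)
    k2=(r[:,0]>.113)&(r[:,0]<.127)&(yy<.018)&(yy>.005)&(abs(r[:,2]-yy+.01838)<.005)
    k3=(r[:,0]>-.010)&(r[:,0]<-.001)&(abs(r[:,2]+.008)<.004)
    def f(v):
        r=bay(np.r_[v[0],p[1],v[1:]]);s=abs(abs(r[:,1])-.055)
        return np.r_[(r[k1,2]-s[k1]+.03536)*.7,(r[k2,2]-s[k2]+.01838)*.7,(r[k3,2]+.008)]*1000
    v=least_squares(f,[p[0],p[2],p[3]],loss='soft_l1',x_scale=[.1,.001,.001]).x;p=np.r_[v[0],p[1],v[1:]]
r=bay(p);print(p)
for n,k,h in(('body',k1,.03536),('neck',k2,.01838)):
  for sg in(-1,1):
    for sd in(-1,1):
      m=k&(r[:,1]*sg>0)&((abs(r[:,1])-.055)*sg*sd>0); print(n,sg,sd,np.median(r[m,2]-abs(abs(r[m,1])-.055)+h).round(4),m.sum(),end='; ')
e=r[(abs(r[:,2]+.008)<.003)&(abs(r[:,0])<.006)]
for sg in(-1,1): print('ledge edge',sg,np.percentile(e[e[:,1]*sg>0,0],[95,99]))
c=np.array([.555,.1816,0]);yaw=-164.645+p[0];M=Rn.from_euler('z',-164.645,degrees=True).as_matrix()@Rn.from_euler('z',p[0],degrees=True).as_matrix()@T.T if False else None
A=Rn.from_euler('z',-164.645,degrees=True).as_matrix();Z=Rn.from_euler('z',p[0],degrees=True).as_matrix()
Rb=A@Z@T   # bay axes in world
O=[c+Rb@(p[1:]+[0,y,0]) for y in(-.055,.055)]
print('yaw',-164.645+p[0],'Rb\n',Rb.round(4),'\nO',np.round(O,4))
np.savez('pics/bay.npz',Rb=Rb,O=np.array(O))
```

```text
[-0.45938515 -0.027      -0.0018156   0.08671766]
body -1 -1 0.0001 156; body -1 1 0.0001 208; body 1 -1 0.0003 94; body 1 1 -0.0 215; neck -1 -1 -0.0003 126; neck -1 1 -0.0003 149; neck 1 -1 -0.0001 86; neck 1 1 0.0002 141; ledge edge -1 [-2.22354322e-05  3.74584373e-04]
ledge edge 1 [1.38950936e-05 3.99205283e-04]
yaw -165.10438514773216 Rb
 [[-0.8369  0.2571  0.4832]
 [-0.2226 -0.9664  0.1285]
 [ 0.5     0.      0.866 ]] 
O [[0.6049 0.2537 0.0616]
 [0.6332 0.1474 0.0616]]
```

```bash
cat >> h.py <<'E'
from scipy.optimize import least_squares
def bottle(s,g,rad=.04):
    w=cloud(s).reshape(-1,3);c=-np.array(s['R']).T@np.array(s['t'])
    for i in range(3):
        k=(np.hypot(w[:,0]-g[0],w[:,1]-g[1])<rad)&(w[:,2]>.012)&(w[:,2]<.088);p=w[k]
        g=least_squares(lambda v:(np.hypot(p[:,0]-v[0],p[:,1]-v[1])-.025)*1000,g,loss='soft_l1').x;rad=.032
    return g.round(4),len(p),np.std(np.hypot(p[:,0]-g[0],p[:,1]-g[1])-.025).round(4)
E
python3 - <<'E'
from h import *
for n in('side0','top0','w1'):
    for g in([.474,-.105],[.463,-.389],[.361,-.402],[.49,-.48]):
        try: print(n,bottle(load(n),np.array(g)))
        except Exception as e: print(n,'x')
print(rel([.47,-.11,.3],tool(-60,30)))
E
```

```text
side0 (array([ 0.4741, -0.1119]), 372, np.float64(0.0024))
side0 (array([ 0.4621, -0.3966]), 306, np.float64(0.0029))
side0 (array([ 0.358 , -0.4053]), 309, np.float64(0.0031))
side0 (array([ 0.4936, -0.4949]), 191, np.float64(0.0033))
top0 (array([ 0.4774, -0.1103]), 23, np.float64(0.0004))
top0 (array([ 0.465 , -0.3954]), 145, np.float64(0.0006))
top0 (array([ 0.3616, -0.4048]), 141, np.float64(0.001))
top0 (array([ 0.4972, -0.495 ]), 174, np.float64(0.001))
w1 (array([ 0.4767, -0.1111]), 1120, np.float64(0.0007))
w1 (array([ 0.463, -0.389]), 0, np.float64(nan))
w1 (array([ 0.361, -0.402]), 0, np.float64(nan))
w1 (array([ 0.49, -0.48]), 0, np.float64(nan))
[ -31.6  -54.1  -54.5 -335.8  115.7   29.3]
  ret = _var(a, axis=axis, dtype=dtype, out=out, ddof=ddof,
  arrmean = um.true_divide(arrmean, div, out=arrmean,
  ret = ret.dtype.type(ret / rcount)
```

```bash
cat >> h.py <<'E'
def pickTCP(b,az,back=0,down=30,h=.065):
    R=tool(az,down); g=np.array([b[0],b[1],h]); return g+(.019-back)*R[:,2],R
E
python3 - <<'E'
from h import *
p,R=pickTCP((.4767,-.1111),-60,.115); print(p,rel(p+[0,0,.14],R))
E
```

```text
[ 0.43513078 -0.0391      0.113     ] [ -31.6  -54.1  -54.5 -292.2   49.9   76.3]
```

Request:
{"api": "apply_moves", "payload": {"steps": [-3,-5,-5,-30,5,0,100,-6,-10,-10,-65,10,0,100,-9,-15,-15,-100,16,10,100,-11,-19,-19,-135,22,20,100,-14,-23,-23,-165,28,30,100,-17,-28,-28,-195,34,40,100,-19,-32,-32,-220,38,50,100,-22,-37,-37,-245,42,60,100,-24,-41,-41,-265,45,70,100,-27,-46,-46,-280,48,76,100,-29,-50,-50,-292,50,76,100,-31.6,-54.1,-54.5,-292,50,76,100]}}

```text
clock: 3.2
eef_pos: [0.4284, -0.0366, 0.2576]
tcp_rot: [0.438, 0.754, -0.249, 0.422]
force: [-1.2, -1.3, -0.2]
grip_width: 0.0854
```

Run:
```python
from h import *
o=bot.observe();print(o['clock'],o['eef_pos'],o['q'])
p,R=pickTCP((.4767,-.1111),-60,.115); print(rel(p,R))
s=snap('wrist','w2');print(bottle(s,np.array((.4767,-.1111))))
```

```text
3.2 [ 0.42843999 -0.03664287  0.25761912] [ 0.31125734 -0.18343652  2.22666202 -1.13856884  1.17319015  0.31958302]
[-6.000e-01 -1.300e+00  1.000e-01  1.207e+02  5.600e+00  7.980e+01]
(array([ 0.4765, -0.1115]), 4061, np.float64(0.0005))
```

View pics/w2.png

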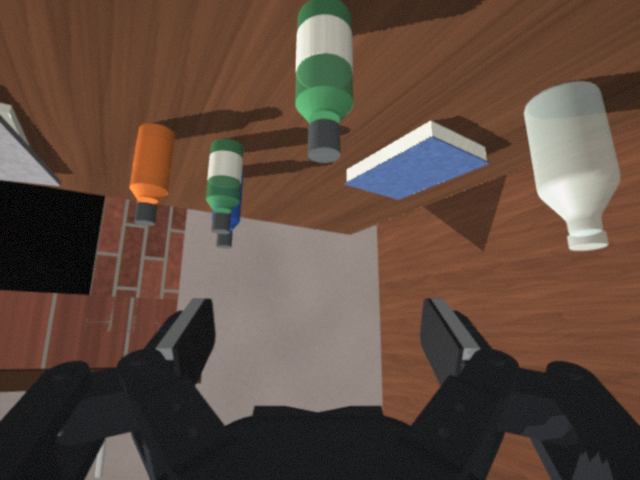

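The view shows A's label and neck at (325,80), centred between the fingers, with B at (225,190), orange at (152,175) and the decanter at (570,165). Joint 4 is at its limit (-1.14), so I'll use a less lateral approach azimuth.

Run:
```python
from h import *
p,R=pickTCP((.4766,-.1113),-45,.115); print(p,rel(p+[0,0,.1],R),rel(p,R))
```

```text
[ 0.41781225 -0.05251225  0.113     ] [-13.5  -1.6  -7.4  31.1 -15.7  32. ] [-13.5  -1.6  -7.4 116.3 -14.7  84.3]
```

Request:
{"api": "apply_moves", "payload": {"steps": [-7,-1,-4,15,-8,16,100,-13.5,-1.6,-7.4,31,-16,32,100,-13.5,-1.6,-7.4,31,-16,32,100,-13.5,-1.6,-7.4,52,-16,45,100,-13.5,-1.6,-7.4,75,-16,58,100,-13.5,-1.6,-7.4,95,-15,71,100,-13.5,-1.6,-7.4,116,-15,84,100,-13.5,-1.6,-7.4,116,-15,84,100,-13.5,-1.6,-7.4,116,-15,84,100]}}

```text
clock: 4.0
eef_pos: [0.3931, -0.0741, 0.2083]
tcp_rot: [0.335, 0.814, -0.174, 0.442]
force: [-0.1, -0.1, -0.3]
grip_width: 0.0858
```

Run:
```python
from h import *
o=bot.observe();print(o['clock'],o['eef_pos'],o['q'],o['force'])
for b in (.115,.06,0):
  p,R=pickTCP((.4766,-.1113),-45,b); print(rel(p,R))
s=snap('wrist','w3');print(bottle(s,np.array((.4767,-.1111))))
```

```text
4.0 [ 0.39306811 -0.07408285  0.20826474] [ 0.02331603 -0.60401134  2.57644248 -1.13748864  0.71179079 -0.02816384] [-0.12789249 -0.12986673 -0.32340858]
[ 1.  -3.3 -0.3 78.6 31.4 54.7]
[  1.   -3.3  -0.3  75.4  30.5 109.6]
[  1.   -3.3  -0.3  72.   29.5 169.5]
(array([ 0.4765, -0.1117]), 4567, np.float64(0.0005))
```

Joints 3 and 4 are both at their limits, because the wrist would sit too close to the base. I'll approach bottle A from the other side instead, pointing at azimuth +55°, where joint 4 has room.

```bash
cat >> h.py <<'E'
def pickTCP(b,az,back=0,down=30,h=.065,sgn=-1):
    R=tool(az,down,sgn); g=np.array([b[0],b[1],h]); return g+(.019-back)*R[:,2],R
E
python3 - <<'E'
from h import *
o=bot.observe()
# command pose drifted: assume commanded equals last command
R1=tool(95,90,1);p1=np.array([.42,-.16,.36]);print('W1',rel(p1,R1))
p,R=pickTCP((.4766,-.1115),55,.115,sgn=1);print('W3 from W1',p,rel(p+[0,0,.13],R,p1,R1))
E
```

```text
W1 [  20.8   54.    36.9 -170.9  -40.8  -17.2]
W3 from W1 [ 0.42891375 -0.17960302  0.113     ] [-20.9  57.5  36.2 -20.3   7.2 117. ]
```

Request:
{"api": "apply_moves", "payload": {"steps": [0,0,0,-40,0,-20,100,2,5,3,-75,-5,-40,100,4,10,7,-105,-10,-40,100,6,16,11,-130,-15,-35,100,8,21,14,-150,-20,-30,100,10,26,18,-160,-25,-25,100,12,31,21,-171,-30,-20,100,14,37,25,-171,-35,-17,100,16,42,29,-171,-41,-17,100,18,47,32,-171,-41,-17,100,20,52,36,-171,-41,-17,100,20.8,54,36.9,-171,-41,-17,100]}}

```text
clock: 5.05
eef_pos: [0.4205, -0.1616, 0.3596]
tcp_rot: [0.677, 0.736, 0.001, -0.003]
force: [-0.6, 0.5, 0.8]
grip_width: 0.0856
```

Run:
```python
from h import *
o=bot.observe();print(o['clock'],o['eef_pos'],o['q'],o['force'])
p,R=pickTCP((.4766,-.1115),55,.115,sgn=1);print(rel(p+[0,0,.13],R))
```

```text
5.05 [ 0.42053711 -0.16160961  0.3596308 ] [-0.63362992 -0.19078577  1.68314987  0.00281303  1.65492721 -0.71593366] [-0.55587875  0.46416047  0.79133245]
[-21.   57.2  35.8 -19.3   7.2 116.5]
```

Commanded and measured poses agree, so I'll go on to the pre-grasp.

Request:
{"api": "apply_moves", "payload": {"steps": [-2,5,3,0,0,0,100,-4,10,6,0,0,10,100,-6,15,9,0,0,20,100,-8,21,13,-5,2,35,100,-10,26,17,-8,3,50,100,-12,32,20,-11,4,65,100,-14,37,23,-14,5,80,100,-16,43,27,-16,6,95,100,-18,49,31,-18,7,105,100,-20,54,34,-19,7,116,100,-21,57.2,35.8,-19,7,116,100,-21,57.2,35.8,-19,7,116,100]}}

```text
clock: 6.05
eef_pos: [0.4275, -0.1779, 0.2416]
tcp_rot: [0.767, 0.4, 0.445, -0.233]
force: [-0.3, 0.2, 0.1]
grip_width: 0.0856
```

Run:
```python
from h import *
o=bot.observe();print(o['clock'],o['eef_pos'],o['q'],o['force'])
s=snap('wrist','w4');g,n,sd=bottle(s,np.array((.4767,-.1111)));print(g,n,sd)
for b in (.115,0):
  p,R=pickTCP((.4766,-.1115),55,b,sgn=1);print(rel(p,R))
```

```text
6.05 [ 0.42754429 -0.17793285  0.24155707] [-1.25817794  0.1810312   1.92148495  0.78296198  1.77348579 -0.79294575] [-0.32412932  0.18517333  0.14122751]
[ 0.4771 -0.1117] 1561 0.0003
[-1.000e-01 -0.000e+00  2.000e-01 -1.126e+02  1.100e+00  6.440e+01]
[-1.000e-01 -0.000e+00  2.000e-01 -1.126e+02  1.300e+00  1.794e+02]
```

Request:
{"api": "apply_moves", "payload": {"steps": [0,0,0,-30,0,17,100,0,0,0,-65,0,37,100,0,0,0,-98,1,56,100,0,0,0,-113,1,64,100,0,0,0,-113,1,85,100,0,0,0,-113,1,110,100,0,0,0,-113,1,135,100,0,0,0,-113,1,160,100,0,0,0,-113,1,175,100,0,0,0,-113,1,179,100,0,0,0,-113,1,179,100]}}

```text
clock: 7.02
eef_pos: [0.4869, -0.0983, 0.0569]
tcp_rot: [0.766, 0.406, 0.443, -0.229]
force: [0.3, -0.3, 0.5]
grip_width: 0.0854
```

Run:
```python
from h import *
o=bot.observe();print(o['clock'],o['eef_pos'],o['q'],o['force'])
p,R=pickTCP((.4769,-.1116),55,0,sgn=1);print(rel(p,R))
```

```text
7.0167 [ 0.48689805 -0.09829187  0.05690996] [-1.07006771  0.51938861  1.99323061  0.90394089  1.39051799 -1.01558862] [ 0.25651395 -0.29574083  0.52284134]
[-0.2  0.2  0.7 -1.3 -0.6  0.6]
```

Request:
{"api": "apply_moves", "payload": {"steps": [0,0,0,-1,-0.5,0,0,0,0,0,-1,-0.5,0,0,0,0,0,-1,-0.5,0,0,0,0,0,-1,-0.5,0,0,0,0,0,-1,-0.5,0,0,0,0,0,-1,-0.5,0,0,0,0,0,4,-0.5,-3,0,0,0,0,15,0,-9,0,0,0,0,35,0,-20,0], "newtons": 50}}

```text
clock: 7.77
eef_pos: [0.4853, -0.0986, 0.096]
tcp_rot: [0.768, 0.402, 0.443, -0.23]
force: [1.0, 0.3, -2.1]
grip_width: 0.0461
```

```bash
cat >> h.py <<'E'
def placeTCP(bay,along=0,up=0,th=60,sgn=-1,gx=.065):
    """TCP pose with bottle held at gx from foot, foot 'along' uphill of bay origin and 'up' mm out of groove"""
    d=np.load('pics/bay.npz');Rb=d['Rb'];O=d['O'][bay]
    a=np.radians(th);z=-np.cos(a)*Rb[:,0]-np.sin(a)*Rb[:,2]
    x=sgn*(np.sin(a)*Rb[:,0]-np.cos(a)*Rb[:,2])
    R=np.stack([x,np.cross(z,x),z],1)
    g=O+Rb@np.array([gx+along,0,up]); return g+.019*z,R
E
python3 - <<'E'
from h import *
o=bot.observe();print(o['clock'],o['eef_pos'],o['q'],o['force'],o['grip_width'])
p,R=placeTCP(0,.02,.10,sgn=1);print(p,R)
R1=tool(55,90,1);p1=np.array([.45,-.13,.30]);print('up/down',rel(p1,R1))
R2=tool(125,90,1);p2=np.array([.47,.05,.30]);print('mid',rel(p2,R2,p1,R1));print('end',rel(p,R,p2,R2))
E
```

```text
7.7667 [ 0.48530472 -0.09860689  0.0959556 ] [-1.07450408  0.42348985  2.0106872   0.89337836  1.44097734 -0.9483974 ] [ 1.04441633  0.27577702 -2.13375819] 0.046053823495378135
[0.58207508 0.24759313 0.17170224] [[-9.66395756e-01 -2.57058831e-01  1.66533454e-16]
 [-2.57058831e-01  9.66395756e-01  6.93889390e-17]
 [-2.22044605e-16  2.42482814e-17 -1.00000000e+00]]
up/down [   0.   -59.8    0.3  153.4  -10.5 -142.2]
mid [  0.    0.  -70.  158.9 -86.9   0. ]
end [ -0.   -0.  -69.9  97.6 205.1 128.3]
```

Request:
{"api": "apply_moves", "payload": {"steps": [0,0,0,25,0,-20,0,0,-3,0,55,-2,-45,0,0,-9,0,80,-3,-65,0,0,-15,0,100,-4,-85,0,0,-21,0,115,-5,-100,0,0,-27,0,130,-7,-115,0,0,-33,0,140,-8,-125,0,0,-39,0,147,-10,-135,0,0,-45,0,153,-10,-142,0,0,-51,0,153,-10,-142,0,0,-56,0,153,-10,-142,0,0,-60,0,153,-10,-142,0]}}

```text
clock: 8.77
eef_pos: [0.4507, -0.1301, 0.3016]
tcp_rot: [0.886, 0.464, -0.001, 0.005]
force: [0.3, 0.7, -2.6]
grip_width: 0.0459
```

Run:
```python
from h import *
o=bot.observe();print(o['clock'],o['eef_pos'],o['q'],o['force'],o['grip_width'])
s=snap('wrist','w5')
R2=tool(125,90,1);p2=np.array([.47,.05,.30]);print('mid',rel(p2,R2))
```

```text
8.7667 [ 0.45072167 -0.1300762   0.30164745] [-0.52959137 -0.13424947  1.74685526 -0.00697323  1.5205367   0.07717971] [ 0.2891788   0.70616285 -2.55837692] 0.04586725547741274
mid [ 1.00e-01  7.00e-01 -6.97e+01  1.58e+02 -8.61e+01 -8.00e-01]
```

View pics/w5.png

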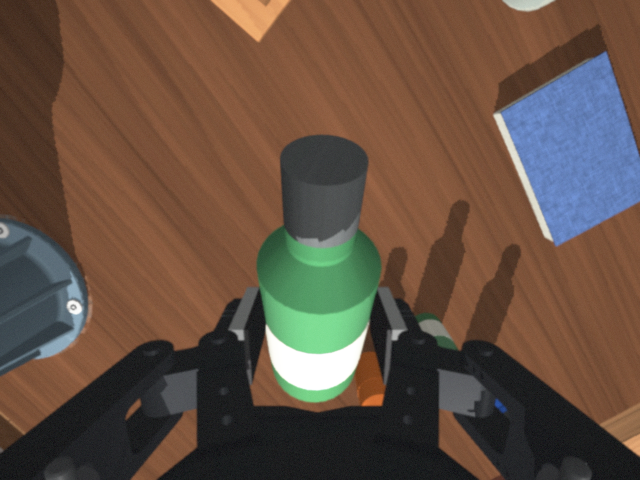

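The bottle is held neck-up at (320,270) between the fingers, looking straight. I'll fit its pose in the tool frame.

```bash
cat >> h.py <<'E'
def held(s,sgn,o):
    w=cloud(s).reshape(-1,3);R0=Rn.from_quat(o['tcp_rot']).as_matrix();q=(w-o['eef_pos'])@R0
    a0=np.array([sgn*np.sin(np.pi/3),0,-.5]);f=np.array([0,0,-.019])-a0*.065
    hsv=cv2.cvtColor(s['image'],cv2.COLOR_RGB2HSV).reshape(-1,3)
    def geo(v,p):
        a=a0+np.array([0,v[0],0])+v[1]*np.array([sgn*.5,0,.866]);a/=np.linalg.norm(a)
        F=f+v[2]*np.array([0,1,0])+v[3]*np.array([sgn*.5,0,.866])+v[4]*a
        d=p-F;t=d@a;r=np.linalg.norm(d-t[:,None]*a,axis=1);return t,r,a,F
    prof=lambda t:np.interp(t,[.092,.104],[.025,.013])
    v=np.zeros(5)
    for it in range(5):
        t,r,a,F=geo(v,q)
        tol=.012 if it<2 else .004
        k=(t>.068)&(t<.142)&(abs(q[:,1])<.03)&(abs(r-prof(t))<tol)&(abs(hsv[:,0]-0)>=0)
        p=q[k]
        def e(v):
            t,r,a,F=geo(v,p)
            return np.minimum(abs(r-prof(t)),np.hypot(t-.140,np.maximum(r-.013,0)))*1000 if False else np.where(t>.1385,np.minimum(abs(t-.140),abs(r-.013)),abs(r-prof(t)))*1000
        v=least_squares(e,v,loss='soft_l1',x_scale=[.02,.02,.001,.001,.001]).x
    t,r,a,F=geo(v,q)
    m=(r<.013)&(t>.125)&(t<.15)
    print('n',len(p),'v',v.round(4),'axis',a.round(4),'foot(tool)',F.round(4),'tilt deg',np.degrees(np.arctan2(-a[2],sgn*a[0])).round(2),'cap t',np.percentile(t[m],[50,98]) if m.any() else None, 'max neck t',np.percentile(t[(abs(r-.013)<.002)&(t<.16)&(t>.11)],99))
    return a,F
E
python3 - <<'E'
from h import *
held(load('w5'),1,bot.observe())
E
```

```text
n 18318 v [ 0.0301 -0.0126 -0.0013  0.0038 -0.0005] axis [ 0.8593  0.0301 -0.5106] foot(tool) [-0.0548 -0.0013  0.017 ] tilt deg 30.72 cap t [0.13914081 0.1400446 ] max neck t 0.1399523043705587
```

```bash
cat >> h.py <<'E'
def place(a,F,bay,along,up):
    d=np.load('pics/bay.npz');Rb=d['Rb'];O=d['O'][bay]
    a=np.asarray(a)/np.linalg.norm(a);bz=np.array([0,0,-1.]);bz-=a*(bz@a);bz/=np.linalg.norm(bz)
    R=Rb@np.stack([a,np.cross(bz,a),bz],1).T
    return O+Rb@np.array([along,0,up])-R@np.asarray(F),R
AX=[.8593,.0301,-.5106];FT=[-.0548,-.0013,.0170]
E
python3 - <<'E'
from h import *
p,R=place(AX,FT,0,.008,.10);p2=np.array([.47,.05,.30]);R2=tool(125,90,1)
print(p,'end',rel(p,R,p2,R2))
E
```

```text
[0.5935096  0.24999397 0.16852792] end [ -0.4  -0.6 -71.9  93.  215.9 131.5]
```

Request:
{"api": "apply_moves", "payload": {"steps": [0,0,-4,10,-5,0,0,0,0,-10,25,-12,0,0,0,0,-16,40,-20,0,0,0,0,-22,55,-28,0,0,0,0,-28,70,-36,0,0,0,0,-34,85,-45,0,0,0,0,-41,100,-54,0,0,0,0,-48,115,-62,0,0,0,0,-55,130,-70,0,0,0,0,-62,145,-80,0,0,0,0,-67,155,-84,0,0,0,0,-70,158,-86,0,0]}}

```text
clock: 9.82
eef_pos: [0.4694, 0.0498, 0.2991]
tcp_rot: [0.457, 0.889, -0.001, 0.002]
force: [-0.1, 0.1, -1.9]
grip_width: 0.046
```

Run:
```python
from h import *
o=bot.observe();print(o['clock'],o['eef_pos'],o['q'],o['force'],o['grip_width'])
p,R=place(AX,FT,0,.008,.10);print('end',rel(p,R))
```

```text
9.8167 [0.46944493 0.04983018 0.29912946] [-0.14434754 -0.12261804  1.74140622 -0.00283452  1.51930841 -0.76490037] [-0.07405587  0.09868663 -1.92582415] 0.04604544975963783
end [ -0.5  -0.4 -71.3  91.3 217.3 130.3]
```

Request:
{"api": "apply_moves", "payload": {"steps": [0,0,-4,5,15,0,0,0,0,-10,14,35,0,0,0,0,-16,23,55,0,0,0,0,-23,32,78,0,0,0,0,-30,41,100,5,0,0,0,-37,50,122,12,0,0,0,-44,59,144,22,0,0,0,-51,68,165,34,0,0,0,-58,77,185,46,0,0,0,-64,84,200,58,0,0,0,-69,89,212,70,0,-0.5,-0.4,-71.3,91.3,217.3,80,0]}}

```text
clock: 10.82
eef_pos: [0.595, 0.2488, 0.217]
tcp_rot: [-0.146, 0.989, -0.0, 0.005]
force: [-0.8, 0.3, -2.7]
grip_width: 0.046
```

Run:
```python
from h import *
o=bot.observe();print(o['clock'],o['eef_pos'],o['q'],o['force'],o['grip_width'])
s=snap('wrist','w6');held(s,1,o)
p,R=place(AX,FT,0,.008,.10);print('end',rel(p,R))
```

```text
10.8167 [0.59499893 0.24881355 0.21699449] [ 2.12856171e-01  3.21901786e-01  1.42235510e+00 -8.90186175e-04
  1.38708255e+00 -1.65145385e+00] [-0.78369142  0.30710338 -2.66587742] 0.04595792534197141
n 18285 v [ 0.0298 -0.0088 -0.0022  0.0038 -0.0007] axis [ 0.8612  0.0298 -0.5074] foot(tool) [-0.055  -0.0022  0.0172] tilt deg 30.5 cap t [0.13916208 0.1400517 ] max neck t 0.1399995067570356
end [-0.  -0.3 -0.1  0.3  1.4 46.1]
```

```bash
cat >> h.py <<'E'
def bayfit(s,sides=(0,1)):
    d=np.load('pics/bay.npz');Rb=d['Rb'];O=d['O'];w=cloud(s).reshape(-1,3)
    for b in sides:
        r0=(w-O[b])@Rb;v=np.zeros(3)
        for it in range(4):
            r=r0-[0,v[0],v[1]];y=abs(r[:,1]);tol=.006 if it<2 else .004
            k1=(r[:,0]>.014)&(r[:,0]<.032)&(y<.024)&(y>.005)&(abs(r[:,2]-y+.03536)<tol)
            k2=(r[:,0]>.113)&(r[:,0]<.127)&(y<.018)&(y>.003)&(abs(r[:,2]-y+.01838)<tol)
            def f(v):
                r=r0-[0,v[0],v[1]];r=r.copy();r[:,1]-=v[2]*r[:,0]
                return np.r_[r[k1,2]-abs(r[k1,1])+.03536,r[k2,2]-abs(r[k2,1])+.01838]*1000
            if k1.sum()+k2.sum()<10: break
            v=least_squares(f,v,loss='soft_l1',x_scale=[.001,.001,.01]).x
        # ledge / plate edges
        e=r0[(abs(r0[:,2]-v[1]+.008)<.003)&(abs(r0[:,0])<.008)]
        print('bay',b,k1.sum(),k2.sum(),'dy,dz,dyaw',v.round(4),'ledge edge',np.percentile(e[:,0],[95,99]).round(4) if len(e)>9 else None)
E
python3 - <<'E'
from h import *
bayfit(load('w1'));bayfit(load('w6'))
E
```

```text
bay 0 429 311 dy,dz,dyaw [ 0.     -0.0001  0.0005] ledge edge [-0.0001  0.0004]
bay 1 368 252 dy,dz,dyaw [ 0.0002  0.0001 -0.0026] ledge edge [-0.0001  0.0004]
bay 0 0 798 dy,dz,dyaw [-0.001  -0.0001  0.0051] ledge edge [-0.0001  0.0004]
bay 1 652 756 dy,dz,dyaw [-0.0002  0.0001 -0.0017] ledge edge [-0.0001  0.0003]
```

```bash
sed -i 's/^AX=.*/AX=[.860,.030,-.509];FT=[-.0549,-.0018,.0171]/' h.py
python3 - <<'E'
from h import *
for u in(.10,.03,.005): p,R=place(AX,FT,0,.008,u);print(u,rel(p,R))
E
```

```text
0.1 [-0.  -0.2 -0.   0.3  1.9 45.9]
0.03 [ -0.   -0.2  -0.   35.8   3.2 106.3]
0.005 [ -0.   -0.2  -0.   48.4   3.6 127.8]
```

Request:
{"api": "apply_moves", "payload": {"steps": [0,0,0,0,2,15,0,0,0,0,0,2,35,0,0,-0.2,0,2,2,48,0,0,-0.2,0,12,2,65,0,0,-0.2,0,23,3,84,0,0,-0.2,0,32,3,100,0,0,-0.2,0,38,3,110,0,0,-0.2,0,42,3.5,117,0,0,-0.2,0,45,3.5,122,0,0,-0.2,0,47,3.5,125,0,0,-0.2,0,48,3.5,127,0,0,-0.2,0,48.4,3.6,127.8,0]}}

```text
clock: 11.87
eef_pos: [0.5499, 0.2378, 0.0912]
tcp_rot: [-0.144, 0.99, -0.001, 0.009]
force: [0.7, 0.3, -1.9]
grip_width: 0.0461
```

Run:
```python
from h import *
o=bot.observe();print(o['clock'],o['eef_pos'],o['force'],o['ft_torque'],o['grip_width'])
for u in(.005,.0,-.003): p,R=place(AX,FT,0,.008,u);print(u,rel(p,R))
s=snap('wrist','w7');held(s,1,o)
```

```text
11.8667 [0.54988666 0.2378297  0.09118856] [ 0.70877385  0.30872206 -1.91021274] [0.03564235 0.08559265 0.00712874] 0.04605827200306263
0.005 [-0.2  0.4 -0.3  2.4  1.1  4.7]
0.0 [-0.2  0.4 -0.3  4.9  1.2  9. ]
-0.003 [-0.2  0.4 -0.3  6.5  1.3 11.6]
n 18294 v [ 0.03   -0.0113 -0.0022  0.004  -0.0007] axis [ 0.8599  0.03   -0.5095] foot(tool) [-0.0548 -0.0022  0.0173] tilt deg 30.65 cap t [0.139143  0.1400514] max neck t 0.14000566959169908
```

View pics/w7.png

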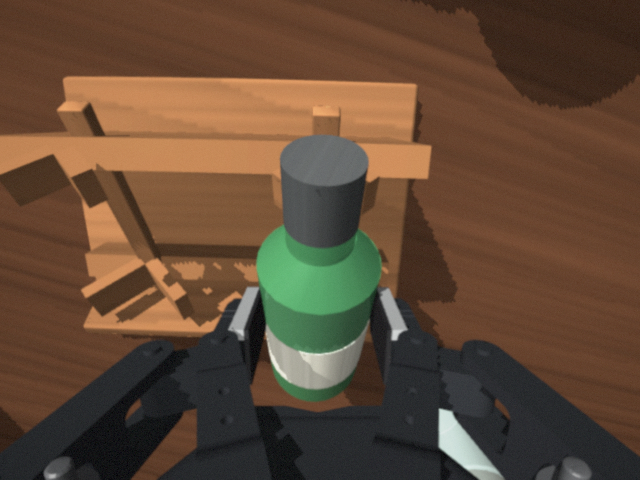

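The bottle (325,190) sits over its groove and the left bay is empty. I'll lower it gently.

Request:
{"api": "apply_moves", "payload": {"steps": [0,0,0,0,0,0,0,0,0,0,0,0,0,0,0,0,0,1,0,1.7,0,0,0,0,1.5,0,2.6,0,0,0,0,2,0,3.5,0,0,0,0,2.3,0,4,0,0,0,0,2.3,0,4,0]}}

```text
clock: 12.5
eef_pos: [0.547, 0.2371, 0.0864]
tcp_rot: [-0.144, 0.99, -0.001, 0.008]
force: [-0.3, -0.5, -2.8]
grip_width: 0.0458
```

```bash
cat > st.py <<'E'
from h import *
import sys
o=bot.observe();b=int(sys.argv[1]);d=np.load('pics/bay.npz');Rb=d['Rb'];R=Rn.from_quat(o['tcp_rot']).as_matrix()
print(o['clock'],'foot in bay mm',((o['eef_pos']+R@FT-d['O'][b])@Rb*1000).round(2),'axis in bay',(Rb.T@R@np.array(AX)).round(3),'force bay',(Rb.T@o['force']).round(2),'tq',(Rb.T@o['ft_torque']).round(3),o['grip_width'])
E
python3 st.py 0
```

```text
12.5 foot in bay mm [8.64 1.35 4.91] axis in bay [ 1.    -0.006 -0.005] force bay [-1.05  0.42 -2.65] tq [ 0.03  -0.073 -0.015] 0.04575976418853017
```

Request:
{"api": "apply_moves", "payload": {"steps": [-0.2,0.3,-0.3,0,1.2,0,0,-0.2,0.3,-0.3,0.5,1.2,0.9,0,-0.2,0.3,-0.3,1,1.2,1.7,0,-0.2,0.3,-0.3,1.3,1.2,2.5,0,-0.2,0.3,-0.3,1.7,1.2,3.2,0,-0.2,0.3,-0.3,2,1.2,3.6,0,-0.2,0.3,-0.3,2,1.2,3.6,0]}}

```text
clock: 13.08
eef_pos: [0.545, 0.2378, 0.083]
tcp_rot: [-0.147, 0.989, 0.001, 0.005]
force: [-0.6, -0.1, -2.2]
grip_width: 0.046
```

```bash
python3 st.py 0
```

```text
13.0833 foot in bay mm [ 8.38 -0.15  0.82] axis in bay [ 1. -0. -0.] force bay [-0.56 -0.11 -2.2 ] tq [-0.004  0.024 -0.02 ] 0.046006375915548604
```

Request:
{"api": "apply_moves", "payload": {"steps": [0,0,0,0.2,0,0.4,0,0,0,0,0.4,0,0.7,0,0,0,0,0.6,0,1,0,0,0,0,0.6,0,1,0]}}

```text
clock: 13.42
eef_pos: [0.545, 0.2379, 0.0826]
tcp_rot: [-0.147, 0.989, 0.001, 0.006]
force: [0.7, 1.3, 0.8]
grip_width: 0.0458
```

```bash
python3 st.py 0
```

```text
13.4167 foot in bay mm [ 8.17 -0.3   0.59] axis in bay [ 1.     0.    -0.002] force bay [-0.48 -1.04  1.21] tq [-0.244  0.103  0.17 ] 0.04579213849709448
```

Contact felt (about 3.5 N). Now I'll slide it down the groove.

Request:
{"api": "apply_moves", "payload": {"steps": [0,0,0,-0.9,0,0.5,0,0,0,0,-1.7,0,1,0,0,0,0,-2.6,-0.1,1.5,0,0,0,0,-3.4,-0.1,2,0,0,0,0,-4.3,-0.2,2.5,0,0,0,0,-5.2,-0.2,3,0,0,0,0,-5.6,-0.2,3.3,0,0,0,0,-6,-0.2,3.6,0,0,0,0,-6,-0.2,3.6,0]}}

```text
clock: 14.17
eef_pos: [0.5505, 0.2397, 0.0788]
tcp_rot: [-0.147, 0.989, 0.001, 0.006]
force: [-1.4, 4.9, 4.9]
grip_width: 0.0457
```

```bash
python3 st.py 0
```

```text
14.1667 foot in bay mm [ 1.27 -0.61  0.09] axis in bay [ 1.     0.    -0.001] force bay [ 2.54 -5.06  4.21] tq [-0.76  -0.248  0.414] 0.04574857460588811
```

Request:
{"api": "apply_moves", "payload": {"steps": [0,0,0,-0.5,0.4,0,0,0,0,0,-0.9,0.4,0.2,0,0,0,0,-1.4,0.4,0.5,0,0,0,0,-1.8,0.4,0.7,0,0,0,0,-1.8,0.4,0.7,0]}}

```text
clock: 14.58
eef_pos: [0.551, 0.2399, 0.0784]
tcp_rot: [-0.147, 0.989, 0.001, 0.004]
force: [-6.3, 2.2, 12.2]
grip_width: 0.0459
```

```bash
python3 st.py 0
```

```text
14.5833 foot in bay mm [ 0.54 -0.63 -0.13] axis in bay [ 1.    -0.     0.002] force bay [10.87 -3.74  7.82] tq [-0.509 -1.243  0.249] 0.045936736550415205
```

Axial force rose to 11 N at the stop, so the foot is seated. I'll ease the push and release.

Request:
{"api": "apply_moves", "payload": {"steps": [0,0,0,0.3,0.3,-0.7,0,0,0,0,0.4,0.3,-0.9,0,0,0,0,0.4,0.3,-0.9,60,0,0,0,0.4,0.3,-0.9,70,0,0,0,0.4,0.3,-0.9,85,0,0,0,0.4,0.3,-0.9,85,0,0,0,0.4,0.3,-0.9,85]}}

```text
clock: 15.17
eef_pos: [0.5515, 0.24, 0.0784]
tcp_rot: [-0.147, 0.989, 0.001, 0.005]
force: [-0.8, 0.0, -0.0]
grip_width: 0.0726
```

```bash
python3 st.py 0
python3 - <<'E'
from h import *
s=snap('wrist','w8');held(s,1,bot.observe())
E
```

```text
15.1667 foot in bay mm [ 0.2  -0.57  0.26] axis in bay [ 1. -0.  0.] force bay [ 0.67 -0.21 -0.4 ] tq [ 0.037  0.051 -0.024] 0.07263782945069908
n 18257 v [ 0.0284 -0.0203 -0.002   0.0049 -0.0001] axis [ 0.8553  0.0284 -0.5173] foot(tool) [-0.054  -0.002   0.0178] tilt deg 31.17 cap t [0.13912679 0.14005865] max neck t 0.13994137005006588
```

Run:
```python
from h import *
o=bot.observe();p0=o['eef_pos']+[0,0,.27];R0=Rn.from_quat(o['tcp_rot']).as_matrix()
R1=tool(-60,90,-1);p1=np.array([.42,-.27,.35]);print(rel(p1,R1,p0,R0))
p,R=pickTCP((.465,-.3955),-60,.115,sgn=-1);print(p,rel(p+[0,0,.13],R,p1,R1))
```

```text
[ 4.000e-01  5.000e-01  7.690e+01  2.737e+02 -4.499e+02 -4.300e+00]
[ 0.42343078 -0.3235      0.113     ] [ -0.  -60.    0.  -48.  -23.8 107. ]
```

Request:
{"api": "apply_moves", "payload": {"steps": [0,0,0,0,0,-8,85,0,0,0,0,0,-25,85,0,0,0,0,0,-50,85,0,0,0,0,0,-85,100,0,0,0,0,0,-125,100,0,0,0,0,0,-165,100,0,0,0,0,0,-205,100,0,0,0,0,0,-245,100,0,0,0,0,0,-270,100,0,0,0,0,0,-270,100]}}

```text
clock: 16.05
eef_pos: [0.5511, 0.24, 0.3576]
tcp_rot: [-0.147, 0.989, 0.001, 0.012]
force: [-0.6, 0.3, 0.4]
grip_width: 0.0853
```

Run:
```python
from h import *
o=bot.observe();print(o['clock'],o['q'],o['eef_pos']);print(rel([.42,-.27,.35],tool(-60,90,-1)))
s=snap('wrist','w9')
```

```text
16.05 [ 2.13019390e-01  1.42387195e-01  1.36083927e+00  7.24900367e-04
  1.61451259e+00 -1.65237914e+00] [0.55109242 0.23997733 0.35759535]
[   0.9    1.2   76.9  273.6 -449.9    1.6]
```

Request:
{"api": "apply_moves", "payload": {"steps": [0,0,5,15,-25,0,100,0,0,11,36,-60,0,100,0,0,17,57,-95,0,100,0,0,23,78,-130,0,100,0,0,30,99,-165,0,100,0,0,36,120,-200,0,100,0,0,42,142,-235,0,100,0,0,49,164,-270,0,100,0,0,55,186,-305,0,100,0,0,62,208,-340,0,100,0,0,68,230,-375,0,100,0,0,74,252,-410,0,100]}}

```text
clock: 17.1
eef_pos: [0.425, -0.2274, 0.3449]
tcp_rot: [0.48, 0.877, 0.004, 0.003]
force: [0.8, -0.7, 0.1]
grip_width: 0.0853
```

Run:
```python
from h import *
o=bot.observe();print(o['clock'],o['q'],o['eef_pos'])
p,R=pickTCP((.465,-.3955),-60,.115,sgn=-1);print(rel(p+[0,0,.13],R))
```

```text
17.1 [-0.74491472 -0.11954049  1.64956135  0.0092077   1.60771881 -1.31296563] [ 0.42499603 -0.2274223   0.34493391]
[  1.9 -59.9   2.  -80.  -54.  101.5]
```

View pics/w9.png

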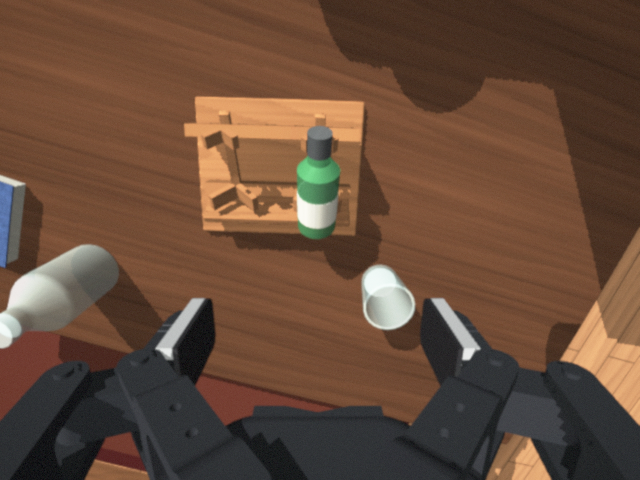

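Bottle A lies seated in its bay at (318,180), and the tumbler (388,297) and decanter (60,290) are undisturbed. Next is bottle B's pre-grasp.

Request:
{"api": "apply_moves", "payload": {"steps": [0,-5,0,-5,-5,0,100,0,-11,0,-12,-10,5,100,0,-17,0,-20,-16,12,100,0,-23,0,-28,-21,22,100,1,-29,1,-36,-26,32,100,1,-35,1,-44,-31,44,100,1,-41,1,-52,-36,56,100,1,-47,1,-60,-41,68,100,2,-52,2,-68,-46,80,100,2,-57,2,-75,-50,92,100,1.9,-59.9,2,-80,-54,101,100,1.9,-59.9,2,-80,-54,101,100]}}

```text
clock: 18.1
eef_pos: [0.4198, -0.3213, 0.2489]
tcp_rot: [0.433, 0.754, -0.241, 0.431]
force: [-3.2, -7.0, 8.7]
grip_width: 0.0854
```

Run:
```python
from h import *
o=bot.observe();print(o['clock'],o['q'],o['eef_pos'])
s=snap('wrist','w10');print(bottle(s,np.array((.465,-.3955))),bottle(s,np.array((.361,-.405))))
for b in (.115,0):
  p,R=pickTCP((.465,-.3955),-60,b,sgn=-1);print(rel(p,R))
```

```text
18.1 [-0.69257485 -0.42205724  2.41898972 -1.13884267  0.32048148 -0.2625937 ] [ 0.41978555 -0.32127473  0.2488678 ]
(array([ 0.4647, -0.3957]), 4334, np.float64(0.0005)) (array([ 0.3614, -0.4049]), 3770, np.float64(0.0005))
[  0.8  -1.3  -1.1 108.2  -0.8  73.5]
[  0.8  -1.3  -1.1 105.5  -2.4 188.4]
```

Joints 4 and 5 are nearly singular here. So I'll take B by the neck from above, set it down upright on A's old spot, where the side grasp works, and regrasp it there.

Run:
```python
from h import *
print(rel([.4648,-.3956,.30],tool(-60,90,-1)))
```

```text
[  1.3  58.7  -0.6 -94.7   3.2  47.3]
```

Request:
{"api": "apply_moves", "payload": {"steps": [0,0,0,-30,0,-10,90,0,5,0,-55,0,-15,80,0,11,0,-75,1,-15,70,0,17,0,-85,1,-10,70,0,23,0,-90,2,-5,70,1,29,0,-95,2,0,70,1,35,0,-95,3,8,70,1,41,0,-95,3,17,70,1,47,0,-95,3,27,70,1,53,0,-95,3,38,70,1.3,58.7,-0.6,-94.7,3,47,70,1.3,58.7,-0.6,-94.7,3,47,70]}}

```text
clock: 19.15
eef_pos: [0.4678, -0.4006, 0.3025]
tcp_rot: [0.495, 0.869, -0.009, -0.007]
force: [-0.4, 0.2, -3.4]
grip_width: 0.0598
```

Run:
```python
from h import *
o=bot.observe();print(o['clock'],o['q'],o['eef_pos'],o['force'])
s=snap('wrist','w11');print(bottle(s,np.array((.465,-.3955))))
w=cloud(s).reshape(-1,3);k=(w[:,2]>.12)&(w[:,2]<.145)&(np.hypot(w[:,0]-.465,w[:,1]+.3955)<.03);print(k.sum(),w[k].mean(0),w[k].max(0))
print(rel([.4648,-.3956,.108],tool(-60,90,-1)))
```

```text
19.15 [-0.88774128  0.22167251  1.37607989 -0.02299255  1.55085729 -1.42122132] [ 0.46779604 -0.40059161  0.30253949] [-0.38430188  0.18398013 -3.44712966]
(array([ 0.4654, -0.3959]), 237, np.float64(0.0002))
712 [ 0.46469575 -0.39475792  0.13863631] [ 0.47847057 -0.38228577  0.14161283]
[-1.30e+00  1.00e-01  6.00e-01  4.90e+00  3.90e+00  1.96e+02]
```

Request:
{"api": "apply_moves", "payload": {"steps": [-1,0,0.5,5,4,15,70,-1.3,0,0.6,5,4,45,70,-1.3,0,0.6,5,4,80,70,-1.3,0,0.6,5,4,115,70,-1.3,0,0.6,5,4,145,70,-1.3,0,0.6,5,4,170,70,-1.3,0,0.6,5,4,187,70,-1.3,0,0.6,5,4,195,70,-1.3,0,0.6,5,4,195,70,-1.3,0,0.6,5,4,195,70]}}

```text
clock: 20.03
eef_pos: [0.4668, -0.3954, 0.1159]
tcp_rot: [0.5, 0.866, -0.003, 0.006]
force: [-0.8, -0.0, 0.3]
grip_width: 0.0597
```

Run:
```python
from h import *
o=bot.observe();print(o['clock'],o['q'],o['eef_pos'],o['force'],rel([.4650,-.3954,.108],tool(-60,90,-1)))
```

```text
20.0333 [-8.96419694e-01  3.48479930e-01  1.60249349e+00 -2.77676012e-04
  1.17689653e+00 -1.41986004e+00] [ 0.46679233 -0.3954077   0.11587459] [-0.84997784 -0.00425048  0.2900725 ] [ 0.1  0.8 -0.   1.  -1.6  7.9]
```

Request:
{"api": "apply_moves", "payload": {"steps": [0,0.5,0,1,-1,2,70,0,0.5,0,1,-1.5,3,70,0,0.5,0,1,-1.5,3,50,0,0.5,0,1,-1.5,3,20,0,0.5,0,1,-1.5,3,0,0,0.5,0,1,-1.5,3,0,0,0.5,0,1,-1.5,3,0,0,0.5,0,1,-1.5,3,0,0,0.5,0,1,-1.5,3,0], "newtons": 50}}

```text
clock: 20.78
eef_pos: [0.465, -0.396, 0.1123]
tcp_rot: [0.501, 0.866, -0.0, 0.002]
force: [-1.3, 0.1, 6.2]
grip_width: 0.0229
```

Run:
```python
from h import *
o=bot.observe();print(o['clock'],o['eef_pos'],o['force'],o['grip_width'])
p0=o['eef_pos'];R0=Rn.from_quat(o['tcp_rot']).as_matrix()
print('z tool',R0[:,2],rel(p0+[.477-.4655,-.112+.3953,.10],tool(-60,90,-1)))
```

```text
20.7833 [ 0.46502104 -0.39596574  0.11225363] [-1.33169118  0.06264562  6.17514288] 0.022925580176358117
z tool [ 0.00377045 -0.00303663 -0.99998828] [ 1.000e-01  3.000e-01 -1.000e-01  2.394e+02  1.514e+02 -1.008e+02]
```

Request:
{"api": "apply_moves", "payload": {"steps": [0,0,0,0,0,-8,0,0,0,0,0,0,-25,0,0,0,0,0,0,-45,0,0,0,0,20,12,-50,0,0,0,0,48,30,-50,0,0,0,0,80,50,-50,0,0,0,0,112,71,-50,0,0,0,0,145,91,-50,0,0,0,0,177,112,-50,0,0,0,0,207,131,-50,0,0,0,0,228,144,-50,0,0,0,0,239,151,-50,0]}}

```text
clock: 21.78
eef_pos: [0.4754, -0.1093, 0.1604]
tcp_rot: [0.5, 0.866, 0.0, 0.001]
force: [-0.3, 0.4, -2.5]
grip_width: 0.0229
```

Request:
{"api": "apply_moves", "payload": {"steps": [0,0,0,0,0,0,0,0,0,0,0,0,10,0,0,0,0,0,0,25,0,0,0,0,0,0,35,0,0,0,0,0,0,42,0,0,0,0,0,0,44,0,0,0,0,0,0,45,0,0,0,0,0,0,45,0]}}

```text
clock: 22.45
eef_pos: [0.4765, -0.1135, 0.1159]
tcp_rot: [0.501, 0.865, -0.0, 0.002]
force: [0.9, -0.3, -2.6]
grip_width: 0.023
```

Run:
```python
from h import *
o=bot.observe();print(o['clock'],o['eef_pos'],o['force'],o['grip_width'],Rn.from_quat(o['tcp_rot']).as_matrix()[:,2])
```

```text
22.45 [ 0.47651461 -0.11348832  0.11588019] [ 0.87164773 -0.33210298 -2.609085  ] 0.023011832237524843 [ 0.00287748 -0.00187565 -0.9999941 ]
```

Request:
{"api": "apply_moves", "payload": {"steps": [0,0,0,0,0,1,0,0,0,0,0,0,2,0,0,0,0,0,0,3,0,0,0,0,0,0,3.5,0,0,0,0,0,0,3.5,0]}}

```text
clock: 22.87
eef_pos: [0.4765, -0.1129, 0.1125]
tcp_rot: [0.501, 0.866, -0.0, 0.002]
force: [-0.2, 0.2, -2.5]
grip_width: 0.0226
```

Request:
{"api": "apply_moves", "payload": {"steps": [0,0,0,0,0,0.3,0,0,0,0,0,0,0.5,0,0,0,0,0,0,0.5,0]}}

```text
clock: 23.12
eef_pos: [0.4767, -0.1131, 0.1123]
tcp_rot: [0.501, 0.866, -0.0, 0.002]
force: [-0.8, 0.4, -0.6]
grip_width: 0.0225
```

Starting to touch the table.

Request:
{"api": "apply_moves", "payload": {"steps": [0,0,0,0,0,0.4,0,0,0,0,0,0,0.4,0,0,0,0,0,0,0.4,35,0,0,0,0,0,0.4,50,0,0,0,0,0,0.4,70,0,0,0,0,0,0.4,70,0,0,0,0,0,-5,75,0,0,0,0,0,-30,80,0,0,0,0,0,-65,90,0,0,0,0,0,-105,100,0,0,0,0,0,-145,100,0,0,0,0,0,-185,100]}}

```text
clock: 24.12
eef_pos: [0.4754, -0.1123, 0.2992]
tcp_rot: [0.501, 0.866, -0.0, 0.002]
force: [1.4, -1.9, -0.8]
grip_width: 0.0856
```

Run:
```python
from h import *
o=bot.observe();print(o['clock'],o['q'],o['eef_pos'],o['force'])
print(rel([.4205,-.1616,.36],tool(70,90,1)))
s=snap('side','s1');print(bottle(s,np.array((.4767,-.113))))
s=snap('wrist','w12');print(bottle(s,np.array((.4767,-.113))))
```

```text
24.1167 [-4.75364818e-01 -8.35037271e-02  1.70562416e+00 -1.92478686e-04
  1.51579861e+00 -9.97413987e-01] [ 0.47544686 -0.11231204  0.29919335] [ 1.38156222 -1.85466568 -0.7585414 ]
[  0.2   0.1  49.9 -15.5 -72.1 -60.9]
(array([ 0.4743, -0.1136]), 374, np.float64(0.0025))
(array([ 0.4772, -0.1131]), 271, np.float64(0.0002))
```

Request:
{"api": "apply_moves", "payload": {"steps": [0,0,6,0,-6,-25,100,0,0,12,-2,-14,-40,100,0,0,18,-4,-23,-50,100,0,0,25,-6,-32,-60,100,0,0,32,-8,-41,-60,100,0,0,39,-10,-50,-60,100,0,0,46,-12,-60,-60,100,0,0,50,-15,-68,-60,100,0,0,50,-15,-72,-60,100]}}

```text
clock: 24.97
eef_pos: [0.4202, -0.162, 0.3567]
tcp_rot: [0.821, 0.572, 0.001, 0.002]
force: [0.0, 0.4, -0.1]
grip_width: 0.0854
```

Run:
```python
from h import *
o=bot.observe();print(o['clock'],o['q'],o['eef_pos'],o['force'])
p,R=pickTCP((.4772,-.1131),55,.115,sgn=1);print(rel(p+[0,0,.13],R))
```

```text
24.9667 [-6.32619407e-01 -1.97389611e-01  1.69424194e+00 -1.28835589e-05
  1.64123671e+00 -2.78676235e-01] [ 0.4201955  -0.16199856  0.35673621] [ 0.04842637  0.41539491 -0.06195268]
[ -7.5  59.7  13.5 -14.7  15.  113.8]
```

Request:
{"api": "apply_moves", "payload": {"steps": [-1,5,1,0,0,0,100,-1.5,11,2,0,2,10,100,-2,17,4,0,4,20,100,-3,23,5,-4,6,35,100,-3.5,29,6,-7,8,50,100,-4,35,8,-9,10,65,100,-5,41,9,-11,12,80,100,-6,47,11,-13,14,95,100,-7,53,12,-14,15,105,100,-7.5,58,13,-15,15,114,100,-7.5,59.7,13.5,-15,15,114,100,-7.5,59.7,13.5,-15,15,114,100]}}

```text
clock: 25.97
eef_pos: [0.4295, -0.1807, 0.2416]
tcp_rot: [0.768, 0.399, 0.444, -0.234]
force: [-0.1, 0.6, 0.2]
grip_width: 0.0855
```

Run:
```python
from h import *
o=bot.observe();print(o['clock'],o['eef_pos'],o['q'],o['force'])
s=snap('wrist','w13');print(bottle(s,np.array((.4772,-.1131))))
for b in (.115,0):
  p,R=pickTCP((.4772,-.1131),55,b,sgn=1);print(rel(p,R))
```

```text
25.9667 [ 0.42945428 -0.18071431  0.24161243] [-1.25548322  0.18809337  1.91225491  0.78357869  1.77356358 -0.78771999] [-0.0532215   0.60097815  0.18002693]
(array([ 0.4772, -0.1131]), 1560, np.float64(0.0003))
[-2.000e-01 -0.000e+00  0.000e+00 -1.126e+02 -1.000e-01  6.450e+01]
[  -0.2   -0.     0.  -112.6    0.3  179.5]
```

Request:
{"api": "apply_moves", "payload": {"steps": [0,0,0,-30,0,17,100,0,0,0,-65,0,37,100,0,0,0,-98,0,56,100,0,0,0,-113,0,64,100,0,0,0,-113,0,85,100,0,0,0,-113,0,110,100,0,0,0,-113,0,135,100,0,0,0,-113,0,160,100,0,0,0,-113,0,175,100,0,0,0,-113,0,180,100,0,0,0,-113,0,180,100]}}

```text
clock: 26.93
eef_pos: [0.4876, -0.0983, 0.0559]
tcp_rot: [0.767, 0.403, 0.443, -0.231]
force: [-0.4, -0.1, 1.4]
grip_width: 0.0852
```

Run:
```python
from h import *
o=bot.observe();print(o['clock'],o['eef_pos'],o['force'])
p,R=pickTCP((.4772,-.1131),55,0,sgn=1);print(rel(p,R))
```

```text
26.9333 [ 0.48760307 -0.0983425   0.0559316 ] [-0.41206529 -0.08909985  1.35163297]
[-0.3  0.1  0.3 -1.2 -0.1 -1.2]
```

Request:
{"api": "apply_moves", "payload": {"steps": [0,0,0,-1,0,0,0,0,0,0,-1,0,0,0,0,0,0,-1,0,0,0,0,0,0,-1,0,0,0,0,0,0,-1,0,0,0,0,0,0,-1,0,0,0,0,0,0,4,0,-3,0,0,0,0,15,0,-9,0,0,0,0,35,0,-20,0], "newtons": 50}}

```text
clock: 27.68
eef_pos: [0.4859, -0.0987, 0.0944]
tcp_rot: [0.768, 0.4, 0.442, -0.233]
force: [0.2, -0.0, -2.1]
grip_width: 0.0469
```

Request:
{"api": "apply_moves", "payload": {"steps": [0,0,0,25,0,-20,0,0,-3,0,55,-2,-45,0,0,-9,0,80,-3,-65,0,0,-15,0,100,-4,-85,0,0,-21,0,115,-5,-100,0,0,-27,0,130,-7,-115,0,0,-33,0,140,-8,-125,0,0,-39,0,147,-10,-135,0,0,-45,0,153,-10,-142,0,0,-51,0,153,-10,-142,0,0,-56,0,153,-10,-142,0,0,-60,0,153,-10,-142,0]}}

```text
clock: 28.68
eef_pos: [0.4522, -0.1315, 0.3]
tcp_rot: [0.886, 0.463, -0.001, 0.002]
force: [-0.3, -0.2, -3.5]
grip_width: 0.0468
```

Run:
```python
from h import *
o=bot.observe();print(o['clock'],o['eef_pos'],o['force'],o['grip_width'])
s=snap('wrist','w14');a,F=held(s,1,o)
p2=np.array([.47,.02,.30]);R2=tool(125,90,1);print('mid',rel(p2,R2))
p,R=place(a,F,1,.008,.10);print(p,'end',rel(p,R,p2,R2))
```

```text
28.6833 [ 0.45218056 -0.13146141  0.30003658] [-0.26876771 -0.23368359 -3.53546934] 0.04684385569065364
n 18939 v [ 0.0239 -0.0058 -0.0013  0.0029  0.0017] axis [ 0.8629  0.0239 -0.5049] foot(tool) [-0.0533 -0.0013  0.0151] tilt deg 30.33 cap t [0.13915444 0.14002661] max neck t 0.13995026471205357
mid [ -0.2   0.3 -69.8 133.4 -71.3  -1.2]
[0.6232082  0.14451404 0.16704711] end [ -0.2  -0.3 -71.5  14.1 196.9 133. ]
```

Request:
{"api": "apply_moves", "payload": {"steps": [0,0,-4,8,-4,0,0,0,0,-10,20,-10,0,0,0,0,-16,33,-17,0,0,0,0,-22,46,-24,0,0,0,0,-28,59,-31,0,0,0,0,-34,72,-38,0,0,0,0,-41,85,-45,0,0,0,0,-48,98,-52,0,0,0,0,-55,111,-59,0,0,0,0,-62,122,-65,0,0,0,0,-67,130,-69,0,0,0,0,-70,133,-71,0,0]}}

```text
clock: 29.73
eef_pos: [0.4692, 0.019, 0.2985]
tcp_rot: [0.458, 0.889, 0.001, -0.001]
force: [1.0, -0.2, -2.7]
grip_width: 0.0468
```

```bash
sed -i 's/^AX=.*/AX=[.8629,.0239,-.5049];FT=[-.0533,-.0015,.0151]/' h.py
python3 - <<'E'
from h import *
o=bot.observe();print(o['clock'],o['eef_pos'],o['force'],o['q'])
p,R=place(AX,FT,1,.008,.10);print('end',rel(p,R))
E
```

```text
29.7333 [0.46924853 0.01902403 0.29852085] [ 0.9807339  -0.18140571 -2.74142869] [-0.21477339 -0.12501668  1.74474046  0.00235007  1.52378601 -0.83317887]
end [-1.000e-01 -4.000e-01 -7.110e+01  1.280e+01  1.982e+02  1.316e+02]
```

Request:
{"api": "apply_moves", "payload": {"steps": [0,0,-4,1,14,0,0,0,0,-10,2,32,0,0,0,0,-16,4,50,0,0,0,0,-23,5,70,0,0,0,0,-30,6,90,5,0,0,0,-37,7,110,12,0,0,0,-44,8,130,22,0,0,0,-51,9,150,34,0,0,0,-58,10,168,46,0,0,0,-64,11,182,58,0,0,0,-69,12,193,70,0,-0.1,-0.4,-71.1,12.8,198.2,80,0]}}

```text
clock: 30.73
eef_pos: [0.6246, 0.1427, 0.217]
tcp_rot: [-0.143, 0.99, 0.0, 0.002]
force: [0.3, -0.6, -3.0]
grip_width: 0.0464
```

Run:
```python
from h import *
o=bot.observe();print(o['clock'],o['eef_pos'],o['force'],o['q'])
s=snap('wrist','w15');held(s,1,o);bayfit(s)
for u in(.10,.03,.005): p,R=place(AX,FT,1,.008,u);print(u,rel(p,R))
```

```text
30.7333 [0.62459904 0.14274316 0.21702866] [ 0.25774436 -0.60680917 -3.03868993] [ 3.90726469e-02  3.16956497e-01  1.42858361e+00  1.30558904e-03
  1.39215496e+00 -1.81944482e+00]
n 18895 v [ 0.0249 -0.004  -0.0018  0.0021  0.0008] axis [ 0.8638  0.0249 -0.5033] foot(tool) [-0.0546 -0.0018  0.015 ] tilt deg 30.23 cap t [0.13916681 0.14005943] max neck t 0.13998368195215935
bay 0 0 0 dy,dz,dyaw [-0.0104 -0.0091  0.016 ] ledge edge [0.     0.0004]
bay 1 0 809 dy,dz,dyaw [ 0.0009 -0.0001 -0.0098] ledge edge [-0.0002  0.0002]
0.1 [ 0.1 -0.2 -0.  -0.2  1.7 47.7]
0.03 [ 1.000e-01 -2.000e-01 -0.000e+00  3.490e+01  2.600e+00  1.083e+02]
0.005 [ 1.000e-01 -2.000e-01 -0.000e+00  4.750e+01  2.900e+00  1.299e+02]
```

Request:
{"api": "apply_moves", "payload": {"steps": [0,0,0,0,2,15,0,0,0,0,0,2,35,0,0,-0.2,0,1,2,49,0,0,-0.2,0,11,2,66,0,0,-0.2,0,22,2.5,85,0,0,-0.2,0,31,3,101,0,0,-0.2,0,37,3,111,0,0,-0.2,0,41,3,118,0,0,-0.2,0,44,3,123,0,0,-0.2,0,46,3,126,0,0,-0.2,0,47,3,129,0,0,-0.2,0,47.5,3,129.9,0]}}

```text
clock: 31.78
eef_pos: [0.5794, 0.1323, 0.0892]
tcp_rot: [-0.141, 0.99, -0.0, 0.005]
force: [-0.1, -0.1, -2.1]
grip_width: 0.0464
```

Request:
{"api": "apply_moves", "payload": {"steps": [0,0,0,0,0,0,0,0,0,0,0,0,0,0,0,0,0,0,0,0,0,0,0,0,0,0,0,0]}}

```text
clock: 32.12
eef_pos: [0.5793, 0.1325, 0.0893]
tcp_rot: [-0.142, 0.99, -0.0, 0.005]
force: [-0.8, -0.2, -3.0]
grip_width: 0.0465
```

```bash
sed -i 's/^AX=.*/AX=[.8633,.0244,-.5041];FT=[-.0540,-.0017,.0151]/' h.py; python3 st.py 1
python3 - <<'E'
from h import *
o=bot.observe();s=snap('wrist','w16');held(s,1,o)
for u in(.005,.001): p,R=place(AX,FT,1,.008,u);print(u,rel(p,R))
E
```

```text
32.1167 foot in bay mm [ 8.02  0.96 10.54] axis in bay [ 1.    -0.004 -0.006] force bay [-0.79 -0.03 -2.99] tq [-0.026 -0.025 -0.02 ] 0.046473700891211674
n 18901 v [ 0.0245 -0.0043 -0.0018  0.0022  0.0008] axis [ 0.8636  0.0245 -0.5036] foot(tool) [-0.0545 -0.0018  0.015 ] tilt deg 30.25 cap t [0.13914451 0.14005782] max neck t 0.1400034256761988
0.005 [-0.1  0.3 -0.2  2.6  0.8  4.4]
0.001 [-0.1  0.3 -0.2  4.6  0.8  7.8]
```

Request:
{"api": "apply_moves", "payload": {"steps": [0,0.2,-0.1,0.6,0.8,1,0,-0.1,0.3,-0.2,1.3,0.8,2,0,-0.1,0.3,-0.2,2,0.8,3.2,0,-0.1,0.3,-0.2,2.6,0.8,4.4,0,-0.1,0.3,-0.2,3.3,0.8,5.5,0,-0.1,0.3,-0.2,4,0.8,6.6,0,-0.1,0.3,-0.2,4.3,0.8,7.2,0,-0.1,0.3,-0.2,4.3,0.8,7.2,0,-0.1,0.3,-0.2,4.3,0.8,7.2,0]}}

```text
clock: 32.92
eef_pos: [0.5746, 0.1319, 0.0816]
tcp_rot: [-0.143, 0.99, 0.0, 0.002]
force: [0.3, -0.5, -2.6]
grip_width: 0.0468
```

```bash
python3 st.py 1
```

```text
32.9167 foot in bay mm [8.15 0.09 1.26] axis in bay [ 1.    -0.001  0.   ] force bay [-1.48  0.58 -2.14] tq [0.03  0.015 0.06 ] 0.046760625144879074
```

Request:
{"api": "apply_moves", "payload": {"steps": [0,0,0,0.2,0,0.4,0,0,0,0,0.4,0,0.8,0,0,0,0,0.6,0,1.1,0,0,0,0,0.7,0,1.3,0,0,0,0,0.7,0,1.3,0]}}

```text
clock: 33.33
eef_pos: [0.5741, 0.1318, 0.0805]
tcp_rot: [-0.143, 0.99, 0.0, 0.002]
force: [-0.1, 0.7, -1.8]
grip_width: 0.0467
```

```bash
python3 st.py 1
```

```text
33.3333 foot in bay mm [ 8.04  0.09 -0.01] axis in bay [ 1.    -0.001  0.   ] force bay [-0.98 -0.65 -1.52] tq [-0.122 -0.009  0.012] 0.0467392103206102
```

Just about touching, so a hair more.

Request:
{"api": "apply_moves", "payload": {"steps": [0,0,0,0.2,0,0.3,0,0,0,0,0.3,0,0.6,0,0,0,0,0.3,0,0.6,0]}}

```text
clock: 33.58
eef_pos: [0.5742, 0.1319, 0.0803]
tcp_rot: [-0.143, 0.99, 0.0, 0.003]
force: [0.8, 0.7, 1.0]
grip_width: 0.0467
```

```bash
python3 st.py 1
```

```text
33.5833 foot in bay mm [ 7.87 -0.02 -0.06] axis in bay [ 1.    -0.001 -0.001] force bay [-0.35 -0.43  1.38] tq [-0.276  0.071  0.042] 0.04667050369921578
```

Contact. Slide down, adding a slight lateral correction.

Request:
{"api": "apply_moves", "payload": {"steps": [0,0,0,-0.9,0,0.5,0,0,0,0,-1.7,0,1,0,0,0,0,-2.6,0,1.5,0,0,0,0,-3.4,0,2,0,0,0,0,-4.3,0,2.5,0,0,0,0,-5.2,0,3,0,0,0,0,-5.6,0,3.2,0,0,0,0,-6,0,3.4,0,0,0,0,-6,0,3.4,0]}}

```text
clock: 34.33
eef_pos: [0.5797, 0.1336, 0.0766]
tcp_rot: [-0.143, 0.99, 0.0, 0.002]
force: [-1.5, 3.5, 5.3]
grip_width: 0.0467
```

```bash
python3 st.py 1
```

```text
34.3333 foot in bay mm [ 1.01 -0.25 -0.41] axis in bay [ 1.    -0.001 -0.   ] force bay [ 3.09 -3.76  4.34] tq [-0.553 -0.178  0.411] 0.046699955558625474
```

Request:
{"api": "apply_moves", "payload": {"steps": [0,0,0,-0.5,0.3,0,0,0,0,0,-0.9,0.3,0.3,0,0,0,0,-1.4,0.3,0.6,0,0,0,0,-1.8,0.3,0.8,0,0,0,0,-1.8,0.3,0.8,0]}}

```text
clock: 34.75
eef_pos: [0.5799, 0.1337, 0.0764]
tcp_rot: [-0.143, 0.99, -0.0, 0.001]
force: [-8.3, 0.5, 14.4]
grip_width: 0.0467
```

```bash
python3 st.py 1
```

```text
34.75 foot in bay mm [ 0.68 -0.26 -0.7 ] axis in bay [ 1.    -0.001  0.004] force bay [14.04 -2.6   8.48] tq [-0.374 -1.663  0.272] 0.046665405814832264
```

The stop is felt (14 N axial, no further travel). I'll ease off and release.

Request:
{"api": "apply_moves", "payload": {"steps": [0,0,0,0.4,0.3,-0.7,0,0,0,0,0.6,0.3,-1,0,0,0,0,0.6,0.3,-1,60,0,0,0,0.6,0.3,-1,70,0,0,0,0.6,0.3,-1,85,0,0,0,0.6,0.3,-1,85,0,0,0,0.6,0.3,-1,85]}}

```text
clock: 35.33
eef_pos: [0.5805, 0.1342, 0.0763]
tcp_rot: [-0.143, 0.99, 0.0, 0.002]
force: [-0.2, 0.1, 0.1]
grip_width: 0.0727
```

Request:
{"api": "apply_moves", "payload": {"steps": [0,0,0,0,0,-8,85,0,0,0,0,0,-25,85,0,0,0,0,0,-50,85,0,0,0,0,0,-85,85,0,0,0,0,0,-125,85,0,0,0,0,0,-165,85,0,0,0,0,0,-205,85,0,0,0,0,0,-245,85,0,0,0,0,0,-270,85,0,0,0,0,0,-270,85]}}

```text
clock: 36.17
eef_pos: [0.5819, 0.1341, 0.3554]
tcp_rot: [-0.143, 0.99, -0.0, 0.009]
force: [0.9, 0.6, 0.2]
grip_width: 0.072
```

```bash
cat > chk.py <<'E'
from h import *
import sys
o=bot.observe();print(o['clock'],o['force'],o['eef_pos']);s=snap('wrist',sys.argv[1])
d=np.load('pics/bay.npz');Rb=d['Rb'];w=cloud(s).reshape(-1,3);prof=lambda t:np.interp(t,[.092,.104],[.025,.013])
for b in(0,1):
    r=(w-d['O'][b])@Rb;v=np.zeros(5)
    for it in range(5):
        def g(v,r):
            y=r[:,1]-v[0]-v[1]*r[:,0];z=r[:,2]-v[2]-v[3]*r[:,0];return r[:,0]-v[4],np.hypot(y,z),z
        t,q,z=g(v,r);k=(t>.005)&(t<.139)&(abs(q-prof(t))<(.008 if it<2 else .004))&(z>0)
        v=least_squares(lambda v:(lambda t,q,z:(q-prof(t))*1000)(*g(v,r[k])),v,loss='soft_l1',x_scale=[.001,.01,.001,.01,.001]).x
    print('bay',b,k.sum(),'y0 yaw z0 pitch x0',v.round(4))
E
python3 chk.py w17
```

```text
36.1667 [0.88864514 0.62550239 0.24217024] [0.58189959 0.13409458 0.35543502]
bay 0 3491 y0 yaw z0 pitch x0 [-0.0008  0.0063  0.0007 -0.0039  0.0002]
bay 1 3450 y0 yaw z0 pitch x0 [-0.0004  0.0007  0.0007 -0.0005  0.0002]
```

View pics/w17.png

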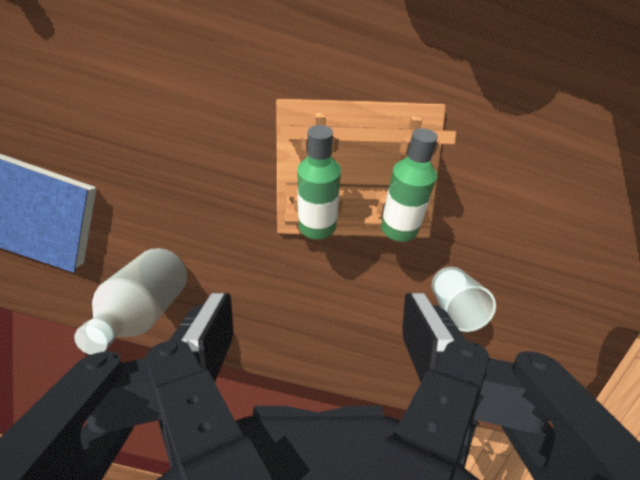

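Both bottles lie seated in their bays at (318,180) and (410,185), within about 1 mm of the expected pose and at 0.2 mm from the stop. The robot is clear, so I'm handing in.

```bash
python3 -c "
from station import bot
print(bot.observe()['clock'],bot.sign_off())"
```

```text
the job is handed in; nothing more can be done
36.2167 None
```

Both green bottles are lying in their own bays of the cradle, necks uphill and feet against the stops. I handed the job in at 36.2 s with the gripper well clear.

- **How they went in:** Each bottle was lowered until I felt light contact, slid down to the stop, then released. The push at the stop was 11 N for the first bottle and 14 N for the second.
- **Extra handling:** The second bottle could not be gripped from the side where it stood. I picked it up by the neck, stood it on the first bottle's old spot, and gripped it again there.
- **Last checks:** In the final depth fit, both bottles were within about 1 mm and 0.4° of the seated pose, with each foot about 0.2 mm from the stop.
- **Other objects:** I moved nothing near the decanter, tumbler or book, and the last picture shows all three standing or lying as before. I compared these by eye and did not measure them. The orange and blue look-alikes were outside the last picture, so I did not check them at the end.
- **Unexplained reading:** While backing away from the failed side approach, with the joints at their limits, the wrist force briefly read about 12 N. I took it as the arm's own motion and did not look into it.

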